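# Pack a repaired balance's weights and lock it for transport

## Task

The blue balance with the green and orange pans is repaired and goes back to its owner: swing the red-barred hasp off the catch of the wooden weight case, open the lid wide, stand every loose knobbed weight from the table upright on the floor of the case, close the lid fully and swing the hasp right over the catch again. At any time, also slide the balance's black transport-lock grip fully to the end stop at the yellow mark. Never lift the lid while the hasp is still over it, and leave the other things on the table where they are.

Things in the scene. Friction and masses are not known exactly. Their poses are not given: they have to be found in the camera images.
- case: wooden weight case, fixed, 150 (x) by 290 (y), tray 40 high, walls 6, inner floor 6 above the underside; 76.5 high with its lid. Three dividers (4 thick, up to 22 above the underside) make four bays about 66 (y) by 138 (x), bay centres y = -104, -35, +35, +104. Origin: centre of the underside; -x is its front (to the robot), +x its hinge side, z up
- lid (a joint): wooden lid, 36.5 deep, hinged along the tray's rear rim; rad, 0 = shut, grows as it opens upward and back to 1.75; a stiff hinge, it stays where it is left
- lid_pin (a point): middle of the brass ball-ended cross bar on the lid's front edge, by which to lift it: it lies along the case's y, 42 long over its balls (diameter 14), 25 in front of the lid, at case x -101, y -75, z 58.5 when shut; free in front and below
- lid_hinge (a point): point on the lid's hinge axis: case x +75, y 0, z 40.5; the axis runs along the case's y
- hasp (a joint): steel hasp, 28 wide, bent like an L: hinged low on the case's front, it goes up the front and back over the lid's top, where its slot takes a small brass catch. rad, 0 = over the catch, lying on the lid, grows as it swings up and forward (to the robot) to 1.9; stays where it is left
- hasp_pin (a point): middle of the red ball-ended cross bar on the hasp's end, by which to swing it: along the case's y, 42 long over its balls (diameter 14). Over the catch it lies 42 behind (case +x) and 54 above the hinge axis, at case x -37, y +65, z 88, its balls 4 clear of the lid's top
- hasp_hinge (a point): middle of the hasp's hinge axis: case x -79, y +65, z 34; the axis runs along the case's y
- balance: blue balance, fixed to the table, base 180 (x) by 240 (y), front ledge 30 high with the lock's track, rear part 56 high for x above 0; two pans (diameter 94, top 136 high) at x +50, y -60 (green) and +60 (orange). Origin: centre of the underside; -x is its front
- lock (a joint): transport lock of the balance; m, 0 = free (white mark), 0.050 = locked (end stop at the yellow mark); slides along the balance's +y, stays where it is left
- lock_top (a point): middle of the top of the lock's black grip: a block 24 (balance x) by 18 (balance y), 34 high, its top 67.5 above the table, 58 in front of the balance's origin (x -58), y = -25 + the joint value
- weight1: loose grey steel weight: body diameter 46, 34 high; on top a neck (diameter 18) and a round gripping knob, diameter 24, from 42 to 58 above the underside (58 high in all), about 0.4 kg. Origin: centre of the underside, z up. Absent in some starts (then None)
- weight2: loose grey steel weight: body diameter 46, 34 high; on top a neck (diameter 18) and a round gripping knob, diameter 24, from 42 to 58 above the underside (58 high in all), about 0.4 kg. Origin: centre of the underside, z up. Absent in some starts (then None)
- weight3: loose brass weight: body diameter 40, 34 high; on top a neck (diameter 18) and a round gripping knob, diameter 24, from 42 to 58 above the underside (58 high in all), about 0.4 kg. Origin: centre of the underside, z up. Absent in some starts (then None)
- weight4: loose brass weight: body diameter 40, 34 high; on top a neck (diameter 18) and a round gripping knob, diameter 24, from 42 to 58 above the underside (58 high in all), about 0.4 kg. Origin: centre of the underside, z up. Absent in some starts (then None)
- screw_jar: bystander, to be left alone: glass jar with a steel lid, diameter 48, 70 high. Origin: centre of its underside
- screwdriver: bystander, to be left alone: screwdriver with a red handle, 150 long, lying. Origin: centre of its underside
- oil_can: bystander, to be left alone: yellow can, diameter 52, 60 high. Origin: centre of its underside
- spare_pan: bystander, to be left alone: empty green bowl, diameter 120, 40 high. Origin: centre of its underside
- meter: bystander, to be left alone: yellow meter, 70 x 130 x 35. Origin: centre of its underside
- spanner: bystander, to be left alone: steel spanner, 150 long, lying. Origin: centre of its underside
Mind the look-alikes: they are no part of the job. What is shaped like the weight3 but turquoise is not meant.

How it is judged:
By the outcome, as a careful person would: the job done as asked, in the order asked, and still so for the second after the job is handed in, with the robot touching nothing.
Of weight1, weight2, weight3, weight4 only 2 to 4 are there at a start; the rules pass over those that are not, and their reading is None.
At some moment in a run one of weight1, weight2, weight3, weight4 may be knocked a few centimetres aside while the robot is not near it.
It also fails if it takes over 210 s, if anything falls off the work surface, if the arm or the gripper's body presses on something with over 40 N, if the wrist force passes 120 N, or if a joint passes its speed limit or range.

## Robot

A 7-joint arm with a two-finger parallel gripper is mounted at the origin on the work surface. World frame = base frame: x ahead of the robot, y to its left, z up, the work surface at z = 0. Lengths are in m, angles in rad, forces in N, time in s.
With the tool pointing down it reaches from about 0.425 to 0.925 m from the base axis. Payload 6.8 kg.
Tool frame: the origin (TCP) lies on the centre line of the jaws, within the pads' length; the fingertips stand 25 mm ahead of it and the grasp point (between the pads) lies 6 mm ahead of it; z points along the fingers, y is the direction in which the jaws open and shut (so a half turn about z gives the same grasp; the last joint's range is limited). The gripper opens to 88 mm and grips with 3 to 60 N. Pads are 20 mm wide; open, the fingers measure 115 mm over their backs; the gripper's body (75 mm by 178 mm) begins 61 mm behind the grasp point.
Start: joints at [1.083, 0.477, 0.022, 1.555, -0.011, 1.109, -0.083], TCP at [0.25, -0.627, 0.248] pointing down, gripper open.
Joint ranges: [-2.96, 2.96], [-0.34, 2.1], [-1.41, 1.46], [0.24, 2.44], [-1.37, 4.51], [0.17, 1.92], [-2.96, 2.96]. Speed limits (rad/s): [2.39, 2.39, 3.14, 3.14, 3.14, 3.14, 3.14].

## Interface

Orientations are given as a unit quaternion [w, x, y, z].
In Python, from cell import * gives the robot as it stands.
- The arm moves only by the tool move_arm, never from a script. Its argument "increments" is a list of rows, each an object of numbers: "dx", "dy", "dz": the shift along the tool's x, y, z in m; "ax", "ay", "az": the turn, a rotation vector about the tool's x, y, z in degrees; "jaw": the closure, from -1 (fully open) to 1 (shut). A call has 1 to 10 rows; each row shifts and turns the commanded pose from where the row before left it, along the tool's axes as they then stand; what a row does not reach is not made up. A row lasts 1/12 s, in which the tool goes at most 41.7 mm and 7.16 degrees, less where a joint would pass 70% of its speed; a pose out of reach is approached as far as the arm can. A call with a gripper value outside its range is refused whole. The fingers move at their own pace and stop on an object; the grip force is fixed at half the most. Time passes only in rows, so rows that do not move let the fingers close. It gives the time, the measured TCP pose, the force and the opening at its end, in the units of the state.
- state(): the state, without advancing time (a new reading comes with each control period).
- get_image(name): name is "scene" or "top"; returns (picture, depth): 400x640x3 uint8, red, green, blue; 400x640 float32, m along the optical axis (not along the pixel's ray), 0 where there is no reading.
- camera_params(name): a dict with "K" (3x3 intrinsics, pixels), "world_from_camera" (4x4, takes a point from camera to world coordinates). Camera axes: x right, y down, z forward; pixel columns grow to the right and rows downward; lengths in m; the calibration is good to about 2 mm. A picture is of the moment at which its call begins. camera_params takes no time and is no camera call.
- hand_in(): hands the job in, once; it reports no verdict.
The state is a dict: "clock": time; "joint_positions": joint angles; "dq": joint speeds; "joint_efforts": joint torques, N m; "eef_pos": TCP position; "tcp_rot": TCP orientation; "contact_force": force on the tool from outside, world axes, zero at the start; "torque": the same for the moment, N m; "grip_width": opening from 0.0 (shut) to 1.0 (fully open).
Only numpy, scipy, OpenCV 4.12 (cv2) and the standard library are available. Lean on these libraries where they do the work, as an engineer would, in place of code of your own. Each camera call takes 0.05 s, during which the arm holds its last target.

## Working session

There is one attempt and no reset: what is moved stays moved. The work goes in short steps, Python scripts to look and compute and a tool call to move; the robot and the scene stay as the last step left them, time stands still between calls to the robot, and variables do not carry over. Pictures are saved under pics/ and viewed, and the job is handed in when it is done.

Besides the shell and the picture viewer there is one more tool, called after "Call:" as name(argument=value, ...) on one line, values as JSON. move_arm: Moves the arm, as the interface text tells. Its arguments: {"type":"object","properties":{"increments":{"type":"array","items":{"type":"object","properties":{"dx":{"type":"number"},"dy":{"type":"number"},"dz":{"type":"number"},"ax":{"type":"number"},"ay":{"type":"number"},"az":{"type":"number"},"jaw":{"type":"number"}}}}},"required":["increments"]}

```bash
mkdir -p pics; ls; python3 - <<'E'
from cell import *
import cv2, numpy as np
print(state())
for n in("scene","top"):
    p,d=get_image(n); cv2.imwrite(f"pics/{n}0.png",p[:,:,::-1]); np.save(f"pics/{n}0.npy",d)
    c=camera_params(n); print(n,c)
E
```

```text
pics
{'clock': 0.0, 'joint_positions': array([ 1.08291268,  0.47776197,  0.0223634 ,  1.55645571, -0.01149766,
        1.10930158, -0.08311369]), 'dq': array([ 0.00112184,  0.00118877, -0.00197783, -0.00153406, -0.00146545,
        0.00190414, -0.00013695]), 'joint_efforts': array([ 7.26640252e-06, -5.82856429e+01,  1.53405178e+00, -2.72605777e+01,
       -5.44529117e-02,  1.69324171e-02,  1.66297641e-04]), 'eef_pos': array([ 0.25000072, -0.62638983,  0.24670593]), 'tcp_rot': array([-8.66255038e-04,  9.82025405e-01,  1.88746643e-01, -2.40603108e-04]), 'contact_force': array([ 1.35668807, -0.4125516 ,  0.19189892]), 'torque': array([ 0.00717659,  0.00423053, -0.02063265]), 'grip_width': 0.9990115775334123}
scene {'K': array([[395.45588622,   0.        , 319.56365721],
       [  0.        , 395.45588622, 198.91979683],
       [  0.        ,   0.        ,   1.        ]]), 'world_from_camera': array([[ 0.6987182 ,  0.44019188, -0.56393615,  1.17008953],
       [ 0.71533936, -0.41988708,  0.55855568, -0.59250977],
       [ 0.00908217, -0.79367874, -0.60826932,  0.73836912],
       [ 0.        ,  0.        ,  0.        ,  1.        ]])}
top {'K': array([[506.37768544,   0.        , 329.66839031],
       [  0.        , 506.37768544, 198.89163673],
       [  0.        ,   0.        ,   1.        ]]), 'world_from_camera': array([[-0.02328259, -0.98405373,  0.1763411 ,  0.35201833],
       [-0.99971295,  0.02191997, -0.00967148,  0.0256641 ],
       [ 0.00565186, -0.17651566, -0.9842816 ,  1.31224548],
       [ 0.        ,  0.        ,  0.        ,  1.        ]])}
```

View pics/scene0.png

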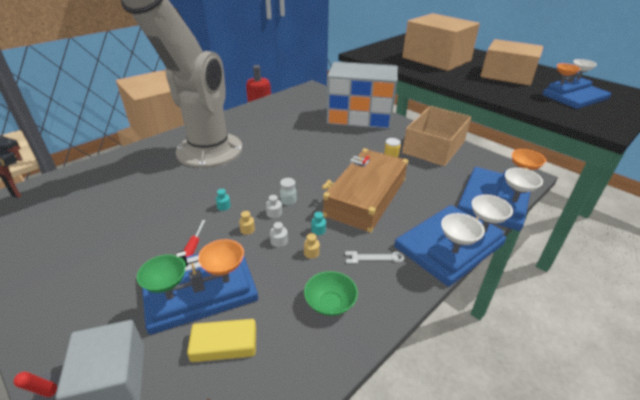

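View pics/top0.png

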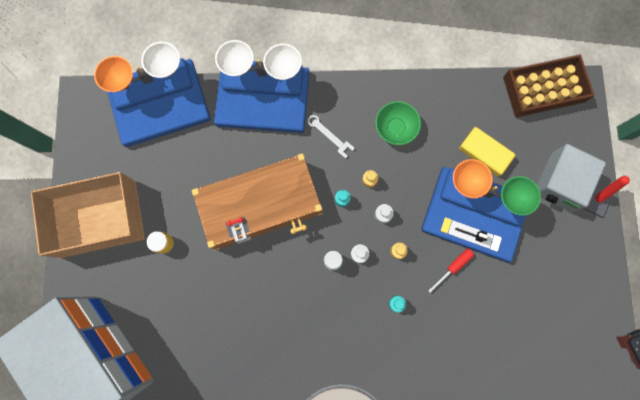

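```bash
cat > h.py <<'E'
from cell import *
import cv2, numpy as np
def snap(n,tag):
    p,d=get_image(n); cv2.imwrite(f"pics/{n}{tag}.png",p[:,:,::-1]); np.save(f"pics/{n}{tag}.npy",d); return p,d
def crop(n,tag,u0,v0,u1,v1,s,out=None):
    p=cv2.imread(f"pics/{n}{tag}.png")[v0:v1,u0:u1]
    p=cv2.resize(p,None,fx=s,fy=s,interpolation=cv2.INTER_CUBIC); cv2.imwrite(f"pics/{out}.png",p)
def world(n,d,u,v,z=None):
    c=camera_params(n);K=c["K"];T=c["world_from_camera"]
    r=np.array([(u-K[0,2])/K[0,0],(v-K[1,2])/K[1,1],1.0])
    if z is None:
        return T[:3,:3]@(r*d)+T[:3,3]
    w=T[:3,:3]@r; return T[:3,3]+w*(z-T[2,3])/w[2]
def cloud(n,d):
    c=camera_params(n);K=c["K"];T=c["world_from_camera"]
    v,u=np.mgrid[:d.shape[0],:d.shape[1]]
    P=np.stack([(u-K[0,2])/K[0,0]*d,(v-K[1,2])/K[1,1]*d,d],-1)
    return P@T[:3,:3].T+T[:3,3]
def proj(n,P):
    c=camera_params(n);K=c["K"];T=np.linalg.inv(c["world_from_camera"])
    q=T[:3,:3]@np.asarray(P)+T[:3,3]; q=K@q; return q[:2]/q[2]
E
python3 - <<'E'
from h import *
crop("top","0",180,140,420,320,3.3,"c1")
crop("top","0",410,120,640,290,3.3,"c2")
E
```

```text
(no output)
```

View pics/c1.png

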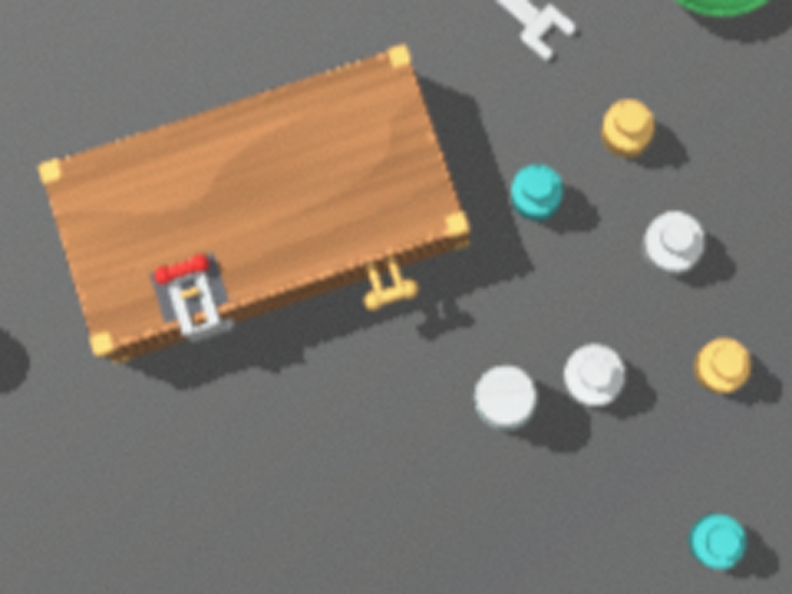

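View pics/c2.png

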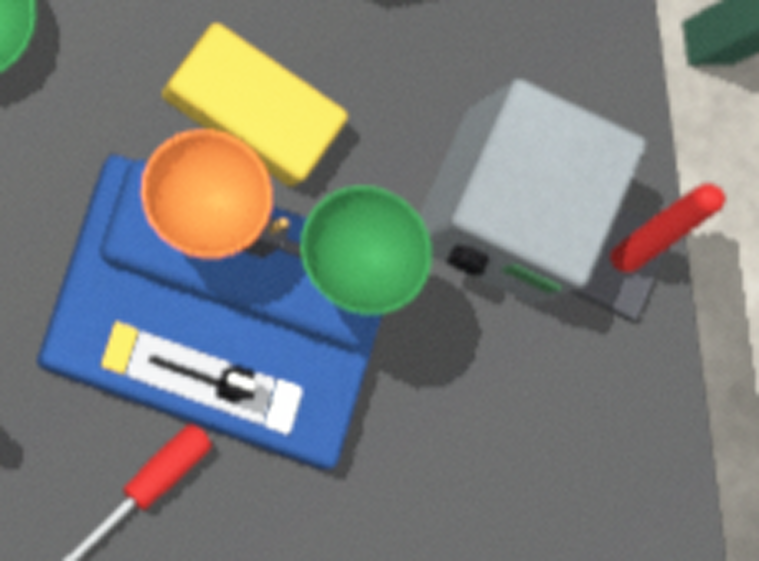

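```bash
python3 - <<'E'
from h import *
d=np.load("pics/top0.npy"); 
f=lambda x,y:(180+x/3.3-.5,140+y/3.3-.5)
g=lambda x,y:(410+x/3.3-.5,120+y/3.3-.5)
C=cloud("top",d)
# lid top mask
m=(C[...,2]>.066)&(C[...,2]<.086)
u=np.arange(640);M=np.zeros_like(m);M[150:250,185:325]=1
n,l,s,c=cv2.connectedComponentsWithStats((m&M).astype(np.uint8))
i=1+np.argmax(s[1:,4]); P=C[l==i]; print(len(P),np.median(P[:,2]))
r=cv2.minAreaRect((P[:,:2]*1000).astype(np.float32)); print(r, cv2.boxPoints(r))
for k in[(50,170),(400,55),(457,225),(102,343)]: print("corner",world("top",0,*f(*k),z=.0765))
print("hasp",world("top",0,*f(182,269),z=.088),"pin",world("top",0,*f(391,293),z=.0585))
for nme,k in dict(g1=(680,237),g2=(600,370),b1=(632,122),b2=(728,360)).items():
    print(nme,world("top",0,*f(*k),z=.058))
print("jar",world("top",0,*f(506,397),z=.07),"tq",world("top",0,*f(541,183),z=.058),world("top",0,*f(722,542),z=.058))
for k in[(238,383)]: print("lock",world("top",0,*g(*k),z=.0675))
print("pans o,g",world("top",0,*g(207,193),z=.136),world("top",0,*g(366,250),z=.136))
print("yellow,white",world("top",0,*g(120,347),z=.03),world("top",0,*g(287,405),z=.03))
# heights near lock
uu,vv=g(238,383);print(C[int(vv)-6:int(vv)+6,int(uu)-6:int(uu)+6,2].round(3))
E
```

```text
6965 0.07615494417778246
((573.75244140625, 195.31214904785156), (159.49472045898438, 291.042724609375), 17.624065399169922) [[453.68863  309.85815 ]
 [541.8076    32.475906]
 [693.8163    80.76614 ]
 [605.69727  358.14838 ]]
corner [0.60073492 0.34815541 0.0765    ]
corner [0.68424062 0.0838325  0.0765    ]
corner [0.55199014 0.04290261 0.0765    ]
corner [0.46959378 0.30672725 0.0765    ]
hasp [0.52179677 0.24617984 0.088     ] pin [0.50408802 0.09390623 0.0585    ]
g1 [ 0.54196301 -0.12601289  0.058     ]
g2 [ 0.44263586 -0.06177232  0.058     ]
b1 [ 0.63218297 -0.09291127  0.058     ]
b2 [ 0.4479157  -0.15803415  0.058     ]
jar [0.42346008 0.00925311 0.07      ] tq [ 0.58603091 -0.02159459  0.058     ] [ 0.31442715 -0.1472193   0.058     ]
lock [ 0.47468985 -0.35959677  0.0675    ]
pans o,g [ 0.60575938 -0.32648801  0.136     ] [ 0.56143265 -0.43769072  0.136     ]
yellow,white [ 0.50834794 -0.28192321  0.03      ] [ 0.46058126 -0.40765544  0.03      ]
[[0.034 0.036 0.032 0.029 0.03  0.037 0.03  0.032 0.032 0.032 0.031 0.032]
 [0.035 0.034 0.032 0.03  0.036 0.067 0.065 0.065 1.312 0.031 0.031 0.028]
 [0.03  0.032 0.034 0.053 0.066 0.059 0.067 0.072 0.07  0.066 0.066 0.029]
 [0.033 0.03  0.038 0.053 0.065 0.066 0.067 0.067 0.068 0.069 0.066 0.069]
 [0.024 0.032 0.05  0.06  0.069 0.07  0.074 0.07  0.076 0.067 0.067 0.071]
 [0.027 0.039 0.049 0.063 0.063 0.064 0.066 0.071 0.071 0.068 0.07  0.066]
 [0.036 0.046 0.056 0.061 0.068 0.071 0.065 0.067 0.067 0.074 0.066 0.067]
 [0.037 0.049 0.053 0.065 0.068 0.066 0.065 0.066 0.067 0.072 0.066 0.07 ]
 [0.04  0.052 0.058 0.064 0.066 0.072 0.065 0.065 0.069 0.068 0.069 0.07 ]
 [0.044 0.056 0.063 0.061 0.066 0.063 0.066 0.064 0.067 0.067 0.065 0.034]
 [0.036 0.051 0.057 0.057 0.059 0.063 0.07  0.064 0.067 0.069 0.033 0.032]
 [0.027 0.037 0.043 0.048 0.051 0.054 0.062 0.065 0.065 0.066 0.034 0.036]]
```

```bash
cat >> h.py <<'E'
from scipy.spatial.transform import Rotation as R
CO=np.array([.577,.195,0]); CPSI=17.5
BO=np.array([.537,-.3638,0]); BPSI=-21.3
def fr(O,psi,p):
    a=np.deg2rad(psi);c,s=np.cos(a),np.sin(a)
    return O+np.array([c*p[0]-s*p[1],s*p[0]+c*p[1],p[2]])
def case(x,y,z): return fr(CO,CPSI,(x,y,z))
def go(P,psi=None,n=None,st=None):
    s=state();q=s["tcp_rot"];M=R.from_quat(np.r_[q[1:],q[0]]).as_matrix()
    D=M.T@(np.asarray(P)-s["eef_pos"])
    h=np.rad2deg(np.arctan2(M[1,0],M[0,0]))
    print("t%.1f pos"%s["clock"],s["eef_pos"].round(4),"psi %.2f"%h,"tilt",M[:,2].round(3),"F",s["contact_force"].round(1),"w",round(s["grip_width"]*88,1))
    print("  target",np.round(P,4),"tool shift mm",(D*1000).round(1),"norm %.0f"%(1000*np.linalg.norm(D)), "az %.2f"%(h-psi) if psi is not None else "")
E
python3 - <<'E'
from h import *
d=np.load("pics/top0.npy");C=cloud("top",d)
v,u=np.mgrid[:400,:640]
w=(abs(u-482)<9)&(abs(v-236)<9)&(C[...,2]>.0625)&(C[...,2]<.075)
print(w.sum(),C[w].mean(0)); r=cv2.minAreaRect((C[w][:,:2]*1000).astype(np.float32));print(r)
P=np.array([.4745,-.3615,0]);go([*C[w].mean(0)[:2],.2],-21.3)
E
```

```text
75 [ 0.47608602 -0.36100379  0.06716729]
((476.359130859375, -361.2913818359375), (19.09795570373535, 24.00020980834961), 71.97301483154297)
t0.1 pos [ 0.25   -0.6264  0.2468] psi 21.76 tilt [-0.001  0.001 -1.   ] F [ 0.  -0.5 -0.2] w 87.9
  target [ 0.4761 -0.361   0.2   ] tool shift mm [ 308.4 -162.6   47. ] norm 352 az 43.06
```

Call:
move_arm(increments=[{"az": 6.2}, {"az": 6.2}, {"az": 6.2}, {"az": 6.2}, {"az": 6.2}, {"az": 6.2}, {"az": 6}])

```text
validation failed for argument at $.in...
```

Call:
move_arm(increments=[{"dx": 0, "dy": 0, "dz": 0, "ax": 0, "ay": 0, "az": 6.2, "jaw": -1}, {"dx": 0, "dy": 0, "dz": 0, "ax": 0, "ay": 0, "az": 6.2, "jaw": -1}, {"dx": 0, "dy": 0, "dz": 0, "ax": 0, "ay": 0, "az": 6.2, "jaw": -1}, {"dx": 0, "dy": 0, "dz": 0, "ax": 0, "ay": 0, "az": 6.2, "jaw": -1}, {"dx": 0, "dy": 0, "dz": 0, "ax": 0, "ay": 0, "az": 6.2, "jaw": -1}, {"dx": 0, "dy": 0, "dz": 0, "ax": 0, "ay": 0, "az": 6.2, "jaw": -1}, {"dx": 0, "dy": 0, "dz": 0, "ax": 0, "ay": 0, "az": 6, "jaw": -1}])

```text
clock: 0.68
eef_pos: [0.2502, -0.6266, 0.2472]
tcp_rot: [-0.0, 0.982, -0.189, -0.0]
contact_force: [-0.3, -0.9, 0.3]
grip_width: 1.001
```

```bash
python3 - <<'E'
from h import *
d=np.load("pics/top0.npy");C=cloud("top",d)
for p in[(575,165),(550,188),(585,205),(607,190),(570,210)]: print(p,C[p[1],p[0]].round(3))
E
```

```text
(575, 165) [ 0.643 -0.599  0.089]
(550, 188) [0.352 0.026 1.312]
(585, 205) [ 0.543 -0.615  0.085]
(607, 190) [ 0.583 -0.686  0.063]
(570, 210) [ 0.541 -0.61   0.016]
```

Low enough; go.

Call:
move_arm(increments=[{"dx": 0.0111, "dy": -0.033, "dz": 0.0047, "ax": 0, "ay": 0, "az": 0, "jaw": -0.2}, {"dx": 0.0111, "dy": -0.033, "dz": 0.0047, "ax": 0, "ay": 0, "az": 0, "jaw": -0.2}, {"dx": 0.0111, "dy": -0.033, "dz": 0.0047, "ax": 0, "ay": 0, "az": 0, "jaw": -0.2}, {"dx": 0.0111, "dy": -0.033, "dz": 0.0047, "ax": 0, "ay": 0, "az": 0, "jaw": -0.2}, {"dx": 0.0111, "dy": -0.033, "dz": 0.0047, "ax": 0, "ay": 0, "az": 0, "jaw": -0.2}, {"dx": 0.0111, "dy": -0.033, "dz": 0.0047, "ax": 0, "ay": 0, "az": 0, "jaw": -0.2}, {"dx": 0.0111, "dy": -0.033, "dz": 0.0047, "ax": 0, "ay": 0, "az": 0, "jaw": -0.2}, {"dx": 0.0111, "dy": -0.033, "dz": 0.0047, "ax": 0, "ay": 0, "az": 0, "jaw": -0.2}, {"dx": 0.0111, "dy": -0.033, "dz": 0.0047, "ax": 0, "ay": 0, "az": 0, "jaw": -0.2}, {"dx": 0.0111, "dy": -0.033, "dz": 0.0047, "ax": 0, "ay": 0, "az": 0, "jaw": -0.2}])

```text
clock: 1.52
eef_pos: [0.4748, -0.3587, 0.2002]
tcp_rot: [-0.0, 0.983, -0.186, -0.0]
contact_force: [-0.0, -0.8, 0.5]
grip_width: 0.6
```

```bash
python3 - <<'E'
from h import *
go([.4755,-.361,.072],-21.3)
E
```

```text
t1.5 pos [ 0.4748 -0.3587  0.2002] psi -21.44 tilt [-0.  0. -1.] F [-0.  -0.8  0.5] w 52.8
  target [ 0.4755 -0.361   0.072 ] tool shift mm [  1.5   1.9 128.2] norm 128 az -0.14
```

Call:
move_arm(increments=[{"dx": 0.0015, "dy": 0.002, "dz": 0.03, "ax": 0, "ay": 0, "az": 0, "jaw": -0.2}, {"dx": 0, "dy": 0, "dz": 0.03, "ax": 0, "ay": 0, "az": 0, "jaw": -0.2}, {"dx": 0, "dy": 0, "dz": 0.03, "ax": 0, "ay": 0, "az": 0, "jaw": -0.2}, {"dx": 0, "dy": 0, "dz": 0.02, "ax": 0, "ay": 0, "az": 0, "jaw": -0.2}, {"dx": 0, "dy": 0, "dz": 0.018, "ax": 0, "ay": 0, "az": 0, "jaw": -0.2}, {"dx": 0, "dy": 0, "dz": 0, "ax": 0, "ay": 0, "az": 0, "jaw": 1}, {"dx": 0, "dy": 0, "dz": 0, "ax": 0, "ay": 0, "az": 0, "jaw": 1}, {"dx": 0, "dy": 0, "dz": 0, "ax": 0, "ay": 0, "az": 0, "jaw": 1}, {"dx": 0, "dy": 0, "dz": 0, "ax": 0, "ay": 0, "az": 0, "jaw": 1}, {"dx": 0, "dy": 0, "dz": 0, "ax": 0, "ay": 0, "az": 0, "jaw": 1}])

```text
clock: 2.35
eef_pos: [0.4756, -0.3633, 0.0741]
tcp_rot: [0.0, 0.983, -0.186, 0.001]
contact_force: [0.4, -0.8, -0.2]
grip_width: 0.261
```

Call:
move_arm(increments=[{"dx": 0, "dy": 0, "dz": 0, "ax": 0, "ay": 0, "az": 0, "jaw": 1}, {"dx": 0, "dy": 0, "dz": 0, "ax": 0, "ay": 0, "az": 0, "jaw": 1}, {"dx": 0, "dy": 0, "dz": 0, "ax": 0, "ay": 0, "az": 0, "jaw": 1}, {"dx": 0, "dy": 0, "dz": 0, "ax": 0, "ay": 0, "az": 0, "jaw": 1}])

```text
clock: 2.68
eef_pos: [0.4757, -0.363, 0.0739]
tcp_rot: [0.0, 0.983, -0.186, 0.001]
contact_force: [-0.9, 1.4, 6.0]
grip_width: 0.203
```

Call:
move_arm(increments=[{"dx": 0, "dy": -0.005, "dz": 0, "ax": 0, "ay": 0, "az": 0, "jaw": 1}, {"dx": 0, "dy": -0.006, "dz": 0, "ax": 0, "ay": 0, "az": 0, "jaw": 1}, {"dx": 0, "dy": -0.006, "dz": 0, "ax": 0, "ay": 0, "az": 0, "jaw": 1}, {"dx": 0, "dy": -0.006, "dz": 0, "ax": 0, "ay": 0, "az": 0, "jaw": 1}, {"dx": 0, "dy": -0.006, "dz": 0, "ax": 0, "ay": 0, "az": 0, "jaw": 1}, {"dx": 0, "dy": -0.006, "dz": 0, "ax": 0, "ay": 0, "az": 0, "jaw": 1}, {"dx": 0, "dy": -0.006, "dz": 0, "ax": 0, "ay": 0, "az": 0, "jaw": 1}, {"dx": 0, "dy": -0.005, "dz": 0, "ax": 0, "ay": 0, "az": 0, "jaw": 1}, {"dx": 0, "dy": -0.003, "dz": 0, "ax": 0, "ay": 0, "az": 0, "jaw": 1}, {"dx": 0, "dy": 0, "dz": 0, "ax": 0, "ay": 0, "az": 0, "jaw": 1}])

```text
clock: 3.52
eef_pos: [0.4933, -0.3183, 0.0739]
tcp_rot: [0.001, 0.983, -0.186, 0.001]
contact_force: [-1.4, -1.7, 6.5]
grip_width: 0.203
```

Call:
move_arm(increments=[{"dx": 0, "dy": -0.002, "dz": 0, "ax": 0, "ay": 0, "az": 0, "jaw": 1}, {"dx": 0, "dy": -0.002, "dz": 0, "ax": 0, "ay": 0, "az": 0, "jaw": 1}, {"dx": 0, "dy": -0.002, "dz": 0, "ax": 0, "ay": 0, "az": 0, "jaw": 1}, {"dx": 0, "dy": 0, "dz": 0, "ax": 0, "ay": 0, "az": 0, "jaw": 1}, {"dx": 0, "dy": 0, "dz": 0, "ax": 0, "ay": 0, "az": 0, "jaw": 1}])

```text
clock: 3.93
eef_pos: [0.4934, -0.3179, 0.0739]
tcp_rot: [0.004, 0.982, -0.188, 0.001]
contact_force: [-5.0, -13.6, 4.0]
grip_width: 0.203
```

Call:
move_arm(increments=[{"dx": 0, "dy": 0, "dz": 0, "ax": 0, "ay": 0, "az": 0, "jaw": 0}, {"dx": 0, "dy": 0, "dz": 0, "ax": 0, "ay": 0, "az": 0, "jaw": 0}, {"dx": 0, "dy": 0, "dz": 0, "ax": 0, "ay": 0, "az": 0, "jaw": 0}, {"dx": 0, "dy": 0, "dz": 0, "ax": 0, "ay": 0, "az": 0, "jaw": 0}, {"dx": 0, "dy": 0.003, "dz": -0.03, "ax": 0, "ay": 0, "az": 0, "jaw": 0}, {"dx": 0, "dy": 0, "dz": -0.04, "ax": 0, "ay": 0, "az": 0, "jaw": 0}, {"dx": 0, "dy": 0, "dz": -0.04, "ax": 0, "ay": 0, "az": 0, "jaw": 0}, {"dx": 0, "dy": 0, "dz": -0.03, "ax": 0, "ay": 0, "az": 0, "jaw": 0}])

```text
clock: 4.6
eef_pos: [0.4945, -0.3138, 0.2154]
tcp_rot: [-0.0, 0.983, -0.186, 0.001]
contact_force: [1.6, 0.2, 0.2]
grip_width: 0.501
```

```bash
python3 - <<'E'
from h import *
go(case(-.037,.065,.18),17.5)
E
```

```text
t4.6 pos [ 0.4945 -0.3138  0.2154] psi -21.39 tilt [ 0.002 -0.    -1.   ] F [1.6 0.2 0.2] w 44.1
  target [0.5222 0.2459 0.18  ] tool shift mm [-178.4 -531.3   35.3] norm 562 az -38.89
```

Call:
move_arm(increments=[{"dx": 0, "dy": 0, "dz": 0, "ax": 0, "ay": 0, "az": -6.5, "jaw": -0.4}, {"dx": 0, "dy": 0, "dz": 0, "ax": 0, "ay": 0, "az": -6.5, "jaw": -0.4}, {"dx": 0, "dy": 0, "dz": 0, "ax": 0, "ay": 0, "az": -6.5, "jaw": -0.4}, {"dx": 0, "dy": 0, "dz": 0, "ax": 0, "ay": 0, "az": -6.5, "jaw": -0.4}, {"dx": 0, "dy": 0, "dz": 0, "ax": 0, "ay": 0, "az": -6.5, "jaw": -0.4}, {"dx": 0, "dy": 0, "dz": 0, "ax": 0, "ay": 0, "az": -6.4, "jaw": -0.4}])

```text
clock: 5.1
eef_pos: [0.4939, -0.3133, 0.2124]
tcp_rot: [-0.0, 0.988, 0.155, -0.0]
contact_force: [-0.5, 0.1, -0.1]
grip_width: 0.703
```

Call:
move_arm(increments=[{"dx": 0.013, "dy": -0.035, "dz": 0, "ax": 0, "ay": 0, "az": 0, "jaw": -0.4}, {"dx": 0.013, "dy": -0.035, "dz": 0, "ax": 0, "ay": 0, "az": 0, "jaw": -0.4}, {"dx": 0.013, "dy": -0.035, "dz": 0, "ax": 0, "ay": 0, "az": 0, "jaw": -0.4}, {"dx": 0.013, "dy": -0.035, "dz": 0, "ax": 0, "ay": 0, "az": 0, "jaw": -0.4}, {"dx": 0.013, "dy": -0.035, "dz": 0, "ax": 0, "ay": 0, "az": 0, "jaw": -0.4}, {"dx": 0.013, "dy": -0.035, "dz": 0, "ax": 0, "ay": 0, "az": 0, "jaw": -0.4}, {"dx": 0.013, "dy": -0.035, "dz": 0, "ax": 0, "ay": 0, "az": 0, "jaw": -0.4}, {"dx": 0.013, "dy": -0.035, "dz": 0, "ax": 0, "ay": 0, "az": 0, "jaw": -0.4}, {"dx": 0.013, "dy": -0.035, "dz": 0, "ax": 0, "ay": 0, "az": 0, "jaw": -0.4}, {"dx": 0.013, "dy": -0.035, "dz": 0, "ax": 0, "ay": 0, "az": 0, "jaw": -0.4}])

```text
clock: 5.93
eef_pos: [0.5121, 0.061, 0.2126]
tcp_rot: [-0.0, 0.988, 0.152, -0.0]
contact_force: [2.1, -1.2, -0.2]
grip_width: 0.701
```

```bash
python3 - <<'E'
from h import *
go(case(-.037,.065,.18),17.5)
p,d=snap("top","1");crop("top","1",410,120,640,290,3.3,"c3")
C=cloud("top",d);v,u=np.mgrid[:400,:640]
w=(abs(u-465)<22)&(abs(v-230)<16)&(C[...,2]>.0625)&(C[...,2]<.075)
print(w.sum(),C[w].mean(0))
E
```

```text
t5.9 pos [0.5121 0.061  0.2126] psi 17.52 tilt [-0.  0. -1.] F [ 2.1 -1.2 -0.2] w 61.7
  target [0.5222 0.2459 0.18  ] tool shift mm [  65.2 -173.3   32.6] norm 188 az 0.02
69 [ 0.49261345 -0.31762428  0.06785287]
```

View pics/c3.png

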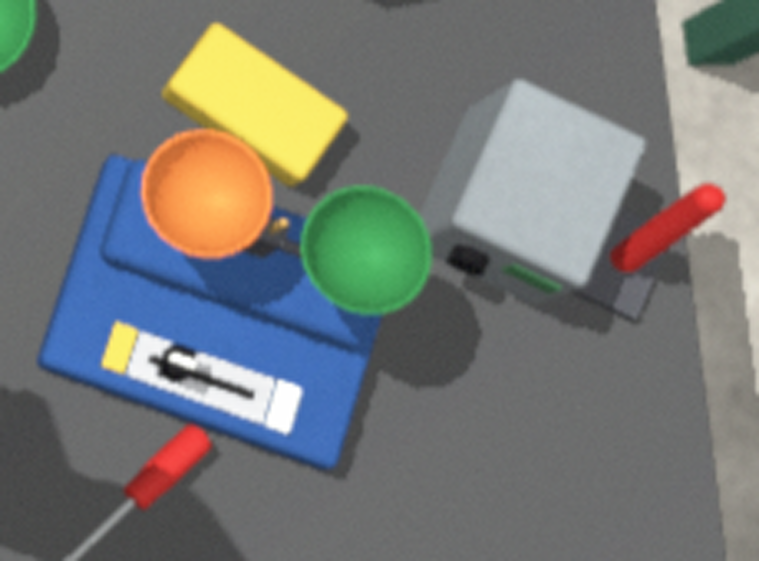

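Call:
move_arm(increments=[{"dx": 0.013, "dy": -0.0346, "dz": 0.0065, "ax": 0, "ay": 0, "az": 0, "jaw": -0.4}, {"dx": 0.013, "dy": -0.0346, "dz": 0.0065, "ax": 0, "ay": 0, "az": 0, "jaw": -0.4}, {"dx": 0.013, "dy": -0.0346, "dz": 0.0065, "ax": 0, "ay": 0, "az": 0, "jaw": -0.4}, {"dx": 0.013, "dy": -0.0346, "dz": 0.0065, "ax": 0, "ay": 0, "az": 0, "jaw": -0.4}, {"dx": 0.013, "dy": -0.0346, "dz": 0.0065, "ax": 0, "ay": 0, "az": 0, "jaw": -0.4}, {"dx": 0, "dy": 0, "dz": 0, "ax": 0, "ay": 0, "az": 0, "jaw": -0.4}])

```text
clock: 6.48
eef_pos: [0.5204, 0.2523, 0.1791]
tcp_rot: [-0.003, 0.988, 0.157, -0.001]
contact_force: [-0.3, 1.3, 1.2]
grip_width: 0.698
```

```bash
python3 - <<'E'
from h import *
go(case(-.037,.065,.105),17.5)
E
```

```text
t6.5 pos [0.5204 0.2523 0.1791] psi 18.08 tilt [-0.002  0.005 -1.   ] F [-0.3  1.3  1.2] w 61.4
  target [0.5222 0.2459 0.105 ] tool shift mm [-0.2  7.  74.1] norm 74 az 0.58
```

Call:
move_arm(increments=[{"dx": 0, "dy": 0, "dz": 0, "ax": 0, "ay": 0, "az": 0, "jaw": -0.4}, {"dx": 0, "dy": 0, "dz": 0, "ax": 0, "ay": 0, "az": 0, "jaw": -0.4}, {"dx": 0, "dy": 0, "dz": 0, "ax": 0, "ay": 0, "az": 0, "jaw": -0.4}])

```text
clock: 6.73
eef_pos: [0.5231, 0.2414, 0.1801]
tcp_rot: [0.001, 0.989, 0.151, -0.0]
contact_force: [-0.2, -0.6, 0.1]
grip_width: 0.701
```

```bash
python3 - <<'E'
from h import *
go(case(-.037,.065,.105),17.5)
E
```

```text
t6.7 pos [0.5231 0.2414 0.1801] psi 17.36 tilt [-0.    -0.001 -1.   ] F [-0.2 -0.6  0.1] w 61.7
  target [0.5222 0.2459 0.105 ] tool shift mm [ 0.5 -4.6 75.1] norm 75 az -0.14
```

Settles with oscillation, so I'll leave settle rows before reading.

Call:
move_arm(increments=[{"dx": 0, "dy": -0.002, "dz": 0.025, "ax": 0, "ay": 0, "az": 0, "jaw": -0.4}, {"dx": 0, "dy": -0.001, "dz": 0.025, "ax": 0, "ay": 0, "az": 0, "jaw": -0.4}, {"dx": 0, "dy": 0, "dz": 0, "ax": 0, "ay": 0, "az": 0, "jaw": -0.4}, {"dx": 0, "dy": 0, "dz": 0, "ax": 0, "ay": 0, "az": 0, "jaw": -0.4}, {"dx": 0, "dy": 0, "dz": 0, "ax": 0, "ay": 0, "az": 0, "jaw": -0.4}, {"dx": 0, "dy": 0, "dz": 0, "ax": 0, "ay": 0, "az": 0, "jaw": -0.4}])

```text
clock: 7.23
eef_pos: [0.5231, 0.2459, 0.1318]
tcp_rot: [-0.0, 0.988, 0.151, 0.001]
contact_force: [0.2, -0.1, 0.2]
grip_width: 0.701
```

```bash
python3 - <<'E'
from h import *
go(case(-.037,.065,.105),17.5)
E
```

```text
t7.2 pos [0.5231 0.2459 0.1318] psi 17.41 tilt [ 0.002  0.001 -1.   ] F [ 0.2 -0.1  0.2] w 61.7
  target [0.5222 0.2459 0.105 ] tool shift mm [-1.  -0.3 26.8] norm 27 az -0.09
```

Call:
move_arm(increments=[{"dx": 0, "dy": 0, "dz": 0.015, "ax": 0, "ay": 0, "az": 0, "jaw": -0.4}, {"dx": 0, "dy": 0, "dz": 0.011, "ax": 0, "ay": 0, "az": 0, "jaw": -0.4}, {"dx": 0, "dy": 0, "dz": 0, "ax": 0, "ay": 0, "az": 0, "jaw": 0}, {"dx": 0, "dy": 0, "dz": 0, "ax": 0, "ay": 0, "az": 0, "jaw": 1}, {"dx": 0, "dy": 0, "dz": 0, "ax": 0, "ay": 0, "az": 0, "jaw": 1}, {"dx": 0, "dy": 0, "dz": 0, "ax": 0, "ay": 0, "az": 0, "jaw": 1}, {"dx": 0, "dy": 0, "dz": 0, "ax": 0, "ay": 0, "az": 0, "jaw": 1}, {"dx": 0, "dy": 0, "dz": 0, "ax": 0, "ay": 0, "az": 0, "jaw": 1}])

```text
clock: 7.9
eef_pos: [0.522, 0.2473, 0.1048]
tcp_rot: [-0.001, 0.988, 0.152, 0.0]
contact_force: [-1.4, 3.2, 1.0]
grip_width: 0.458
```

```bash
python3 - <<'E'
from h import *
go(case(-.037,.065,.105),17.5)
th0=np.arctan2(.042,.054);r=np.hypot(.042,.054)
p0=None
for a in np.deg2rad(np.arange(0,91,10)):
    p=np.array([r*np.sin(th0-a),r*np.cos(th0-a)])
    if p0 is not None: print(np.rad2deg(a).round(),((p-p0)*1000).round(1), "cum",((p-[.042,.054])*1000).round(1))
    p0=p
p,d=snap("scene","1");crop("scene","1",290,120,440,240,5,"c4")
E
```

```text
t7.9 pos [0.522  0.2473 0.1048] psi 17.52 tilt [ 0.001  0.002 -1.   ] F [-1.4  3.2  1. ] w 40.3
  target [0.5222 0.2459 0.105 ] tool shift mm [-0.3  1.5 -0.2] norm 2 az 0.02
10.0 [-10.    6.5] cum [-10.    6.5]
20.0 [-11.    4.6] cum [-21.   11.1]
30.0 [-11.6   2.7] cum [-32.6  13.8]
40.0 [-11.9   0.6] cum [-44.5  14.4]
50.0 [-11.8  -1.5] cum [-56.4  12.9]
60.0 [-11.4  -3.5] cum [-67.8   9.4]
70.0 [-10.6  -5.4] cum [-78.4   3.9]
80.0 [-9.5 -7.2] cum [-87.9  -3.3]
90.0 [-8.1 -8.7] cum [-96. -12.]
```

View pics/c4.png

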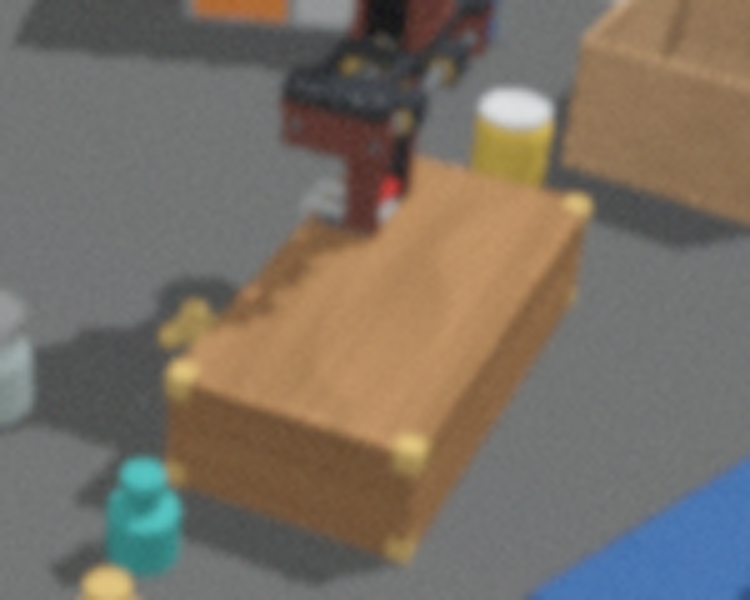

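Call:
move_arm(increments=[{"dx": -0.01, "dy": 0, "dz": -0.0065, "ax": 0, "ay": 0, "az": 0, "jaw": 1}, {"dx": -0.011, "dy": 0, "dz": -0.0046, "ax": 0, "ay": 0, "az": 0, "jaw": 1}, {"dx": -0.0116, "dy": 0, "dz": -0.0027, "ax": 0, "ay": 0, "az": 0, "jaw": 1}, {"dx": 0, "dy": 0, "dz": 0, "ax": 0, "ay": 0, "az": 0, "jaw": 1}, {"dx": 0, "dy": 0, "dz": 0, "ax": 0, "ay": 0, "az": 0, "jaw": 1}])

```text
clock: 8.37
eef_pos: [0.4908, 0.2375, 0.119]
tcp_rot: [-0.001, 0.988, 0.152, 0.001]
contact_force: [-2.3, 5.4, 2.0]
grip_width: 0.457
```

Following well; continue the arc.

Call:
move_arm(increments=[{"dx": -0.0119, "dy": 0, "dz": -0.0006, "ax": 0, "ay": 0, "az": 0, "jaw": 1}, {"dx": -0.0118, "dy": 0, "dz": 0.0015, "ax": 0, "ay": 0, "az": 0, "jaw": 1}, {"dx": -0.0114, "dy": 0, "dz": 0.0035, "ax": 0, "ay": 0, "az": 0, "jaw": 1}, {"dx": -0.0106, "dy": 0, "dz": 0.0054, "ax": 0, "ay": 0, "az": 0, "jaw": 1}, {"dx": -0.0095, "dy": 0, "dz": 0.0072, "ax": 0, "ay": 0, "az": 0, "jaw": 1}, {"dx": -0.0081, "dy": 0, "dz": 0.0087, "ax": 0, "ay": 0, "az": 0, "jaw": 1}, {"dx": 0, "dy": 0, "dz": 0, "ax": 0, "ay": 0, "az": 0, "jaw": 1}, {"dx": 0, "dy": 0, "dz": 0, "ax": 0, "ay": 0, "az": 0, "jaw": 1}, {"dx": 0, "dy": 0, "dz": 0, "ax": 0, "ay": 0, "az": 0, "jaw": 1}])

```text
clock: 9.12
eef_pos: [0.4299, 0.2182, 0.0925]
tcp_rot: [-0.001, 0.988, 0.152, -0.0]
contact_force: [-4.4, 4.3, 0.8]
grip_width: 0.455
```

```bash
python3 - <<'E'
from h import *
go(case(-.133,.065,.093),17.5)
p,d=snap("top","2");crop("top","2",180,140,420,320,3.3,"c5")
E
```

```text
t9.1 pos [0.4299 0.2182 0.0925] psi 17.51 tilt [-0.     0.001 -1.   ] F [-4.4  4.3  0.8] w 40.1
  target [0.4306 0.217  0.093 ] tool shift mm [ 0.3  1.3 -0.5] norm 1 az 0.01
```

View pics/c5.png

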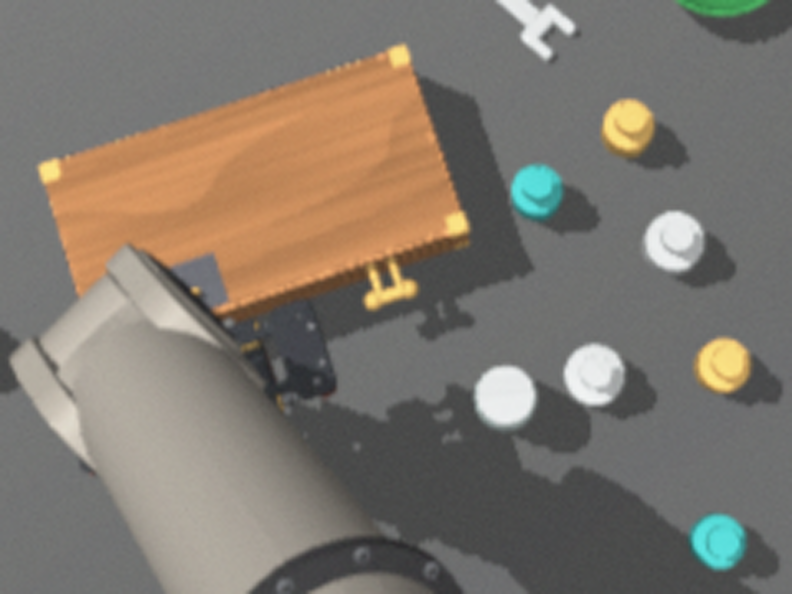

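Call:
move_arm(increments=[{"dx": 0, "dy": 0, "dz": 0, "ax": 0, "ay": 0, "az": 0, "jaw": -0.3}, {"dx": 0, "dy": 0, "dz": 0, "ax": 0, "ay": 0, "az": 0, "jaw": -0.3}, {"dx": 0, "dy": 0, "dz": 0, "ax": 0, "ay": 0, "az": 0, "jaw": -0.3}, {"dx": 0, "dy": 0, "dz": -0.03, "ax": 0, "ay": 0, "az": 0, "jaw": -0.3}, {"dx": 0, "dy": 0, "dz": -0.04, "ax": 0, "ay": 0, "az": 0, "jaw": -0.3}, {"dx": 0.006, "dy": 0.035, "dz": -0.01, "ax": 0, "ay": 0, "az": 0, "jaw": -0.3}, {"dx": 0.006, "dy": 0.035, "dz": 0, "ax": 0, "ay": 0, "az": 0, "jaw": -0.3}, {"dx": 0.008, "dy": 0.035, "dz": 0, "ax": 0, "ay": 0, "az": 0, "jaw": -0.3}, {"dx": 0.011, "dy": 0.034, "dz": 0, "ax": 0, "ay": 0, "az": 0, "jaw": -0.3}, {"dx": 0, "dy": 0, "dz": 0, "ax": 0, "ay": 0, "az": 0, "jaw": -0.3}])

```text
clock: 10.0
eef_pos: [0.5055, 0.0859, 0.1726]
tcp_rot: [0.002, 0.989, 0.147, 0.001]
contact_force: [0.1, 0.3, -0.3]
grip_width: 0.655
```

Call:
move_arm(increments=[{"dx": 0, "dy": 0, "dz": 0.03, "ax": 0, "ay": 0, "az": 0, "jaw": -0.3}, {"dx": 0, "dy": 0, "dz": 0, "ax": 0, "ay": 0, "az": 0, "jaw": -0.3}, {"dx": 0, "dy": 0, "dz": 0, "ax": 0, "ay": 0, "az": 0, "jaw": -0.3}, {"dx": 0, "dy": 0, "dz": 0, "ax": 0, "ay": 0, "az": 0, "jaw": -0.3}, {"dx": 0, "dy": 0, "dz": 0, "ax": 0, "ay": 0, "az": 0, "jaw": -0.3}])

```text
clock: 10.42
eef_pos: [0.5022, 0.0944, 0.1432]
tcp_rot: [-0.0, 0.988, 0.152, 0.001]
contact_force: [0.9, 0.2, -1.0]
grip_width: 0.647
```

```bash
python3 - <<'E'
from h import *
go(case(-.101,-.075,.0655),17.5)
p,d=snap("top","3");crop("top","3",180,140,420,320,3.3,"c6")
E
```

```text
t10.4 pos [0.5022 0.0944 0.1432] psi 17.50 tilt [ 0.001  0.    -1.   ] F [ 0.9  0.2 -1. ] w 57.0
  target [0.5032 0.0931 0.0655] tool shift mm [ 0.5  1.5 77.7] norm 78 az 0.00
```

View pics/c6.png

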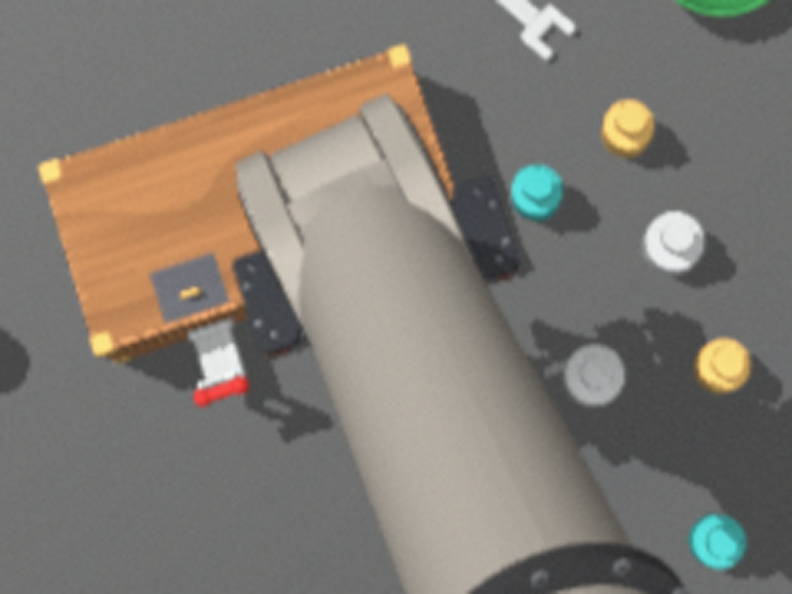

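Call:
move_arm(increments=[{"dx": 0.0005, "dy": 0.0015, "dz": 0.025, "ax": 0, "ay": 0, "az": 0, "jaw": -0.3}, {"dx": 0, "dy": 0, "dz": 0.025, "ax": 0, "ay": 0, "az": 0, "jaw": -0.3}, {"dx": 0, "dy": 0, "dz": 0.018, "ax": 0, "ay": 0, "az": 0, "jaw": -0.3}, {"dx": 0, "dy": 0, "dz": 0.01, "ax": 0, "ay": 0, "az": 0, "jaw": -0.3}, {"dx": 0, "dy": 0, "dz": 0, "ax": 0, "ay": 0, "az": 0, "jaw": 0}, {"dx": 0, "dy": 0, "dz": 0, "ax": 0, "ay": 0, "az": 0, "jaw": 1}, {"dx": 0, "dy": 0, "dz": 0, "ax": 0, "ay": 0, "az": 0, "jaw": 1}, {"dx": 0, "dy": 0, "dz": 0, "ax": 0, "ay": 0, "az": 0, "jaw": 1}, {"dx": 0, "dy": 0, "dz": 0, "ax": 0, "ay": 0, "az": 0, "jaw": 1}, {"dx": 0, "dy": 0, "dz": 0, "ax": 0, "ay": 0, "az": 0, "jaw": 1}])

```text
clock: 11.3
eef_pos: [0.5028, 0.0945, 0.0654]
tcp_rot: [-0.001, 0.988, 0.153, 0.001]
contact_force: [-1.3, 5.5, -3.2]
grip_width: 0.459
```

```bash
python3 - <<'E'
from h import *
go(case(-.101,-.075,.0655),17.5)
th0=np.arctan2(.018,-.176);r=np.hypot(.018,.176)
p0=None;q=[r*np.cos(th0),r*np.sin(th0)]
for a in np.deg2rad(np.r_[0:97:5]):
    p=np.array([r*np.cos(th0-a),r*np.sin(th0-a)])
    if p0 is not None: print(np.rad2deg(a).round(),((p-p0)*1000).round(1), "cum",((p-q)*1000).round(1))
    p0=p
E
```

```text
t11.3 pos [0.5028 0.0945 0.0654] psi 17.55 tilt [ 0.001  0.002 -1.   ] F [-1.3  5.5 -3.2] w 40.4
  target [0.5032 0.0931 0.0655] tool shift mm [-0.1  1.5 -0.1] norm 2 az 0.05
5.0 [ 2.2 15.3] cum [ 2.2 15.3]
10.0 [ 3.6 15. ] cum [ 5.8 30.3]
15.0 [ 4.9 14.7] cum [10.7 44.9]
20.0 [ 6.1 14.2] cum [16.8 59.1]
25.0 [ 7.3 13.6] cum [24.1 72.7]
30.0 [ 8.5 12.9] cum [32.6 85.6]
35.0 [ 9.6 12.1] cum [42.2 97.7]
40.0 [10.6 11.2] cum [ 52.7 108.9]
45.0 [11.5 10.3] cum [ 64.3 119.2]
50.0 [12.4  9.2] cum [ 76.7 128.4]
55.0 [13.1  8.1] cum [ 89.8 136.5]
60.0 [13.8  6.9] cum [103.6 143.4]
65.0 [14.3  5.7] cum [117.9 149.1]
70.0 [14.8  4.4] cum [132.7 153.5]
75.0 [15.1  3.1] cum [147.8 156.7]
80.0 [15.3  1.8] cum [163.2 158.5]
85.0 [15.4  0.4] cum [178.6 158.9]
90.0 [15.4 -0.9] cum [194. 158.]
95.0 [15.3 -2.2] cum [209.3 155.8]
```

Call:
move_arm(increments=[{"dx": 0.0022, "dy": 0, "dz": -0.0153, "ax": 0, "ay": 0, "az": 0, "jaw": 1}, {"dx": 0.0036, "dy": 0, "dz": -0.015, "ax": 0, "ay": 0, "az": 0, "jaw": 1}, {"dx": 0.0049, "dy": 0, "dz": -0.0147, "ax": 0, "ay": 0, "az": 0, "jaw": 1}, {"dx": 0, "dy": 0, "dz": 0, "ax": 0, "ay": 0, "az": 0, "jaw": 1}, {"dx": 0, "dy": 0, "dz": 0, "ax": 0, "ay": 0, "az": 0, "jaw": 1}, {"dx": 0, "dy": 0, "dz": 0, "ax": 0, "ay": 0, "az": 0, "jaw": 1}])

```text
clock: 11.8
eef_pos: [0.5132, 0.0979, 0.111]
tcp_rot: [-0.001, 0.988, 0.152, 0.001]
contact_force: [-1.9, 4.1, 0.2]
grip_width: 0.459
```

```bash
python3 - <<'E'
from h import *
go(case(-.0903,-.075,.1104),17.5)
p,d=snap("scene","2");crop("scene","2",290,120,440,240,5,"c7")
E
```

```text
t11.8 pos [0.5132 0.0979 0.111 ] psi 17.54 tilt [ 0.002  0.002 -1.   ] F [-1.9  4.1  0.2] w 40.4
  target [0.5134 0.0963 0.1104] tool shift mm [-0.3  1.5  0.6] norm 2 az 0.04
```

View pics/c7.png

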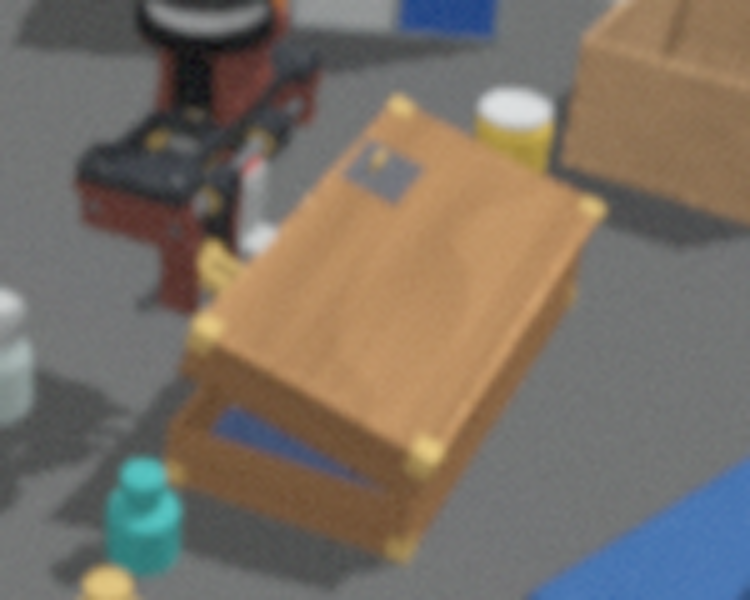

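Lid is rising with the grip. Continue the arc to ~95°.

Call:
move_arm(increments=[{"dx": 0.0061, "dy": 0, "dz": -0.0142, "ax": 0, "ay": 0, "az": 0, "jaw": 1}, {"dx": 0.0073, "dy": 0, "dz": -0.0136, "ax": 0, "ay": 0, "az": 0, "jaw": 1}, {"dx": 0.0085, "dy": 0, "dz": -0.0129, "ax": 0, "ay": 0, "az": 0, "jaw": 1}, {"dx": 0.0096, "dy": 0, "dz": -0.0121, "ax": 0, "ay": 0, "az": 0, "jaw": 1}, {"dx": 0.0106, "dy": 0, "dz": -0.0112, "ax": 0, "ay": 0, "az": 0, "jaw": 1}, {"dx": 0.0115, "dy": 0, "dz": -0.0103, "ax": 0, "ay": 0, "az": 0, "jaw": 1}, {"dx": 0.0124, "dy": 0, "dz": -0.0092, "ax": 0, "ay": 0, "az": 0, "jaw": 1}, {"dx": 0.0131, "dy": 0, "dz": -0.0081, "ax": 0, "ay": 0, "az": 0, "jaw": 1}, {"dx": 0, "dy": 0, "dz": 0, "ax": 0, "ay": 0, "az": 0, "jaw": 1}, {"dx": 0, "dy": 0, "dz": 0, "ax": 0, "ay": 0, "az": 0, "jaw": 1}])

```text
clock: 12.68
eef_pos: [0.5888, 0.1218, 0.2028]
tcp_rot: [-0.001, 0.988, 0.152, 0.001]
contact_force: [-3.8, 5.2, 4.8]
grip_width: 0.454
```

Call:
move_arm(increments=[{"dx": 0.0138, "dy": 0, "dz": -0.0069, "ax": 0, "ay": 0, "az": 0, "jaw": 1}, {"dx": 0.0143, "dy": 0, "dz": -0.0057, "ax": 0, "ay": 0, "az": 0, "jaw": 1}, {"dx": 0.0148, "dy": 0, "dz": -0.0044, "ax": 0, "ay": 0, "az": 0, "jaw": 1}, {"dx": 0.0151, "dy": 0, "dz": -0.0031, "ax": 0, "ay": 0, "az": 0, "jaw": 1}, {"dx": 0.0153, "dy": 0, "dz": -0.0018, "ax": 0, "ay": 0, "az": 0, "jaw": 1}, {"dx": 0.0154, "dy": 0, "dz": -0.0004, "ax": 0, "ay": 0, "az": 0, "jaw": 1}, {"dx": 0.0154, "dy": 0, "dz": 0.0009, "ax": 0, "ay": 0, "az": 0, "jaw": 1}, {"dx": 0.0153, "dy": 0, "dz": 0.0022, "ax": 0, "ay": 0, "az": 0, "jaw": 1}, {"dx": 0, "dy": 0, "dz": 0, "ax": 0, "ay": 0, "az": 0, "jaw": 1}, {"dx": 0, "dy": 0, "dz": 0, "ax": 0, "ay": 0, "az": 0, "jaw": 1}])

```text
clock: 13.52
eef_pos: [0.7036, 0.1581, 0.222]
tcp_rot: [-0.002, 0.988, 0.153, 0.003]
contact_force: [1.0, 6.0, 4.6]
grip_width: 0.454
```

```bash
python3 - <<'E'
from h import *
go(case(.1083,-.075,.2214),17.5)
p,d=snap("scene","3");crop("scene","3",290,70,440,240,4,"c8")
E
```

```text
t13.5 pos [0.7036 0.1581 0.222 ] psi 17.55 tilt [ 0.005  0.004 -1.   ] F [1.  6.  4.6] w 39.9
  target [0.7028 0.156  0.2214] tool shift mm [-1.3  1.8  0.6] norm 2 az 0.05
```

View pics/c8.png

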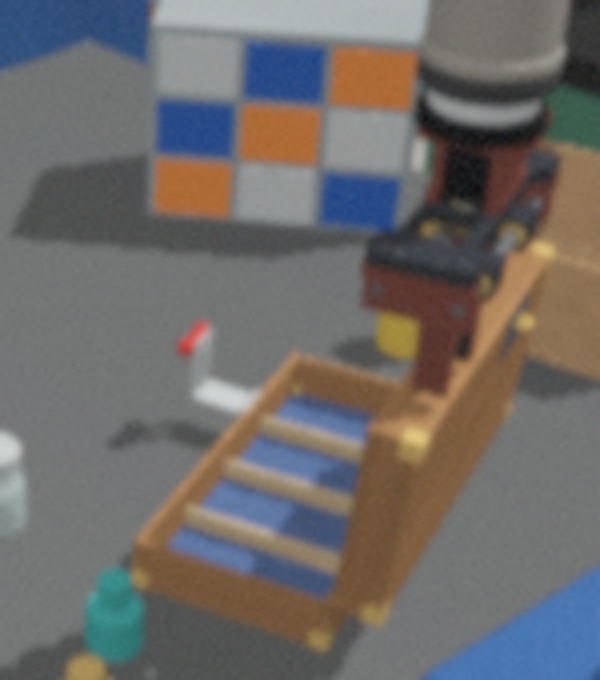

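Call:
move_arm(increments=[{"dx": 0, "dy": 0, "dz": 0, "ax": 0, "ay": 0, "az": 0, "jaw": -0.3}, {"dx": 0, "dy": 0, "dz": 0, "ax": 0, "ay": 0, "az": 0, "jaw": -0.3}, {"dx": 0, "dy": 0, "dz": 0, "ax": 0, "ay": 0, "az": 0, "jaw": -0.3}, {"dx": 0, "dy": 0, "dz": -0.03, "ax": 0, "ay": 0, "az": 0, "jaw": -0.3}, {"dx": 0, "dy": 0, "dz": -0.04, "ax": 0, "ay": 0, "az": 0, "jaw": -0.3}, {"dx": -0.03, "dy": 0.02, "dz": 0, "ax": 0, "ay": 0, "az": 0, "jaw": 0}, {"dx": -0.03, "dy": 0.02, "dz": 0, "ax": 0, "ay": 0, "az": 0, "jaw": 0}, {"dx": -0.03, "dy": 0.02, "dz": 0, "ax": 0, "ay": 0, "az": 0, "jaw": 0}, {"dx": -0.03, "dy": 0.02, "dz": 0, "ax": 0, "ay": 0, "az": 0, "jaw": 0}, {"dx": -0.03, "dy": 0.02, "dz": 0, "ax": 0, "ay": 0, "az": 0, "jaw": 0}])

```text
clock: 14.4
eef_pos: [0.5876, 0.0126, 0.2899]
tcp_rot: [0.001, 0.989, 0.151, -0.0]
contact_force: [0.5, -0.7, 0.5]
grip_width: 0.5
```

```bash
python3 - <<'E'
from h import *
go([.542,-.126,.16],17.5)
p,d=snap("top","4");crop("top","4",180,140,420,320,3.3,"c9")
E
```

```text
t14.4 pos [0.5876 0.0126 0.2899] psi 17.39 tilt [-0.    -0.001 -1.   ] F [ 0.5 -0.7  0.5] w 44.0
  target [ 0.542 -0.126  0.16 ] tool shift mm [-84.8 118.5 130. ] norm 195 az -0.11
```

View pics/c9.png

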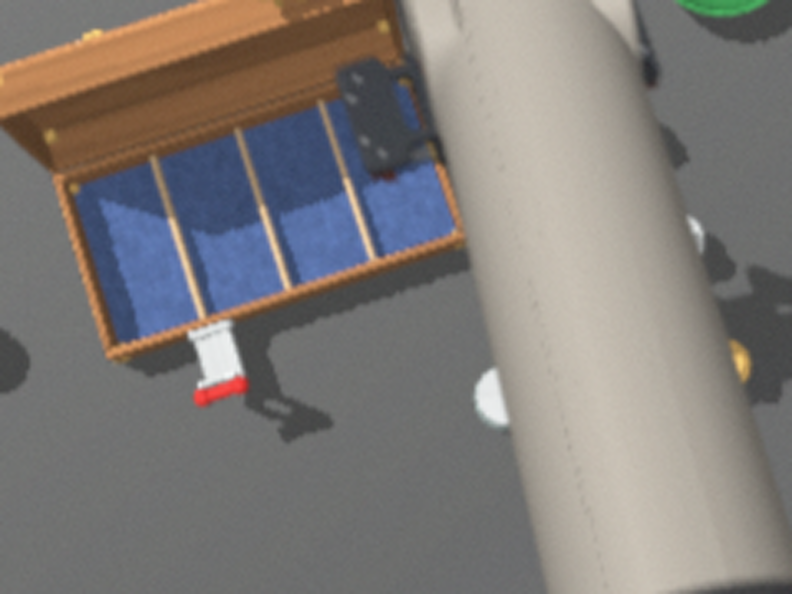

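```bash
python3 - <<'E'
from h import *
p,d=snap("scene","4")
im=cv2.imread("pics/scene4.png")[170:290,190:360]; im=cv2.resize(im,None,fx=4.5,fy=4.5,interpolation=cv2.INTER_CUBIC)
for P in[(.542,-.126,.058),(.4426,-.0618,.058),(.6322,-.0929,.058),(.4479,-.158,.058)]:
    q=(proj("scene",P)-[190,170]+.5)*4.5; cv2.drawMarker(im,tuple(q.astype(int)),(255,0,255),0,12,1)
cv2.imwrite("pics/c10.png",im)
E
```

```text
(no output)
```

View pics/c10.png

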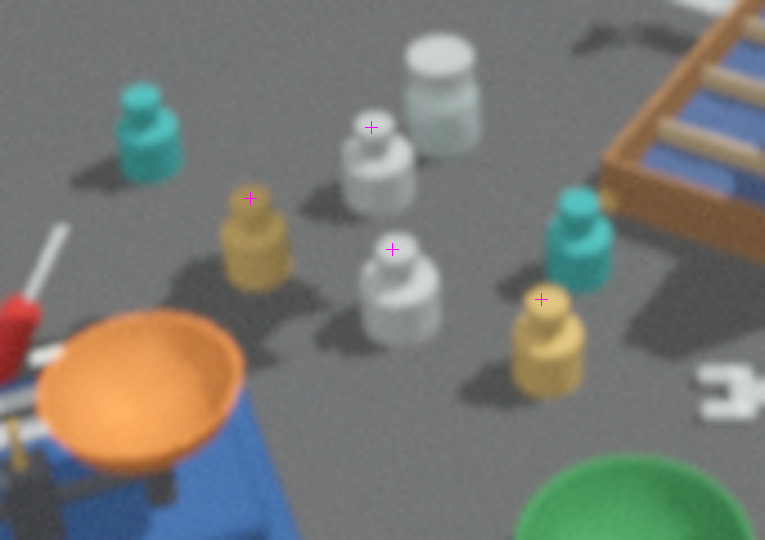

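```bash
python3 - <<'E'
from h import *
C=cloud("top",np.load("pics/top0.npy"));S=cloud("scene",np.load("pics/scene4.npy"))
for P in[(.542,-.126),(.4426,-.0618),(.6322,-.0929),(.4479,-.158)]:
    for Q in(C,S):
        dd=np.hypot(Q[...,0]-P[0],Q[...,1]-P[1]);m=(dd<.022)&(Q[...,2]>.047)&(Q[...,2]<.07)
        A=Q[m][:,:2]; c,r=cv2.minEnclosingCircle((A*1000).astype(np.float32))
        print(m.sum(),A.mean(0).round(4),np.median(A,0).round(4),np.round(c,1),round(r,1),end=" | ")
    print()
E
```

```text
71 [ 0.5425 -0.1245] [ 0.5427 -0.1248] [ 542.5 -124.2] 11.6 | 73 [ 0.5467 -0.1261] [ 0.5484 -0.1263] [ 545.2 -125.6] 13.2 | 
72 [ 0.4416 -0.0589] [ 0.4418 -0.0587] [441.6 -59.3] 11.9 | 58 [ 0.4447 -0.0616] [ 0.446  -0.0622] [442.5 -60.8] 12.2 | 
77 [ 0.6352 -0.0922] [ 0.6355 -0.0924] [636.2 -92.2] 12.2 | 76 [ 0.6385 -0.0945] [ 0.6387 -0.0954] [637.9 -93.2] 12.3 | 
77 [ 0.4466 -0.1579] [ 0.4469 -0.1577] [ 446.7 -158.6] 12.1 | 66 [ 0.45   -0.1597] [ 0.4507 -0.1603] [ 448.2 -158.2] 12.2 |
```

Call:
move_arm(increments=[{"dx": -0.014, "dy": 0.0196, "dz": 0.03, "ax": 0, "ay": 0, "az": 0, "jaw": 0}, {"dx": -0.014, "dy": 0.0196, "dz": 0.03, "ax": 0, "ay": 0, "az": 0, "jaw": 0}, {"dx": -0.014, "dy": 0.0196, "dz": 0.03, "ax": 0, "ay": 0, "az": 0, "jaw": 0}, {"dx": -0.014, "dy": 0.0196, "dz": 0.03, "ax": 0, "ay": 0, "az": 0, "jaw": 0}, {"dx": -0.014, "dy": 0.0196, "dz": 0.03, "ax": 0, "ay": 0, "az": 0, "jaw": 0}, {"dx": -0.014, "dy": 0.0196, "dz": 0.02, "ax": 0, "ay": 0, "az": 0, "jaw": 0}, {"dx": 0, "dy": 0, "dz": 0, "ax": 0, "ay": 0, "az": 0, "jaw": 0}, {"dx": 0, "dy": 0, "dz": 0, "ax": 0, "ay": 0, "az": 0, "jaw": 0}, {"dx": 0, "dy": 0, "dz": 0, "ax": 0, "ay": 0, "az": 0, "jaw": 0}, {"dx": 0, "dy": 0, "dz": 0, "ax": 0, "ay": 0, "az": 0, "jaw": 0}])

```text
clock: 15.33
eef_pos: [0.5458, -0.1212, 0.1212]
tcp_rot: [0.0, 0.988, 0.153, 0.001]
contact_force: [-0.6, -0.3, 0.9]
grip_width: 0.497
```

```bash
python3 - <<'E'
from h import *
go([.543,-.1248,.063],17.5)
E
```

```text
t15.3 pos [ 0.5458 -0.1212  0.1212] psi 17.56 tilt [ 0.002  0.    -1.   ] F [-0.6 -0.3  0.9] w 43.7
  target [ 0.543  -0.1248  0.063 ] tool shift mm [-3.9  2.6 58.2] norm 58 az 0.06
```

Call:
move_arm(increments=[{"dx": -0.004, "dy": 0.0025, "dz": 0, "ax": 0, "ay": 0, "az": 0, "jaw": 0}, {"dx": 0, "dy": 0, "dz": 0.025, "ax": 0, "ay": 0, "az": 0, "jaw": 0}, {"dx": 0, "dy": 0, "dz": 0.02, "ax": 0, "ay": 0, "az": 0, "jaw": 0}, {"dx": 0, "dy": 0, "dz": 0.012, "ax": 0, "ay": 0, "az": 0, "jaw": 0}, {"dx": 0, "dy": 0, "dz": 0, "ax": 0, "ay": 0, "az": 0, "jaw": 0}, {"dx": 0, "dy": 0, "dz": 0, "ax": 0, "ay": 0, "az": 0, "jaw": 1}, {"dx": 0, "dy": 0, "dz": 0, "ax": 0, "ay": 0, "az": 0, "jaw": 1}, {"dx": 0, "dy": 0, "dz": 0, "ax": 0, "ay": 0, "az": 0, "jaw": 1}, {"dx": 0, "dy": 0, "dz": 0, "ax": 0, "ay": 0, "az": 0, "jaw": 1}, {"dx": 0, "dy": 0, "dz": 0, "ax": 0, "ay": 0, "az": 0, "jaw": 1}])

```text
clock: 16.17
eef_pos: [0.5421, -0.1255, 0.0641]
tcp_rot: [-0.0, 0.988, 0.152, 0.001]
contact_force: [-1.0, 3.1, 6.3]
grip_width: 0.265
```

```bash
python3 - <<'E'
from h import *
go([.543,-.1248,.063],17.5)
E
```

```text
t16.2 pos [ 0.5421 -0.1255  0.0641] psi 17.49 tilt [ 0.002  0.    -1.   ] F [-1.   3.1  6.3] w 23.3
  target [ 0.543  -0.1248  0.063 ] tool shift mm [ 1.1 -0.4  1.1] norm 2 az -0.01
```

Call:
move_arm(increments=[{"dx": 0, "dy": 0, "dz": -0.03, "ax": 0, "ay": 0, "az": 0, "jaw": 1}, {"dx": 0, "dy": 0, "dz": -0.035, "ax": 0, "ay": 0, "az": 0, "jaw": 1}, {"dx": 0, "dy": 0, "dz": -0.035, "ax": 0, "ay": 0, "az": 0, "jaw": 1}, {"dx": 0, "dy": 0, "dz": 0, "ax": 0, "ay": 0, "az": 0, "jaw": 1}, {"dx": 0, "dy": 0, "dz": 0, "ax": 0, "ay": 0, "az": 0, "jaw": 1}, {"dx": 0, "dy": 0, "dz": 0, "ax": 0, "ay": 0, "az": 0, "jaw": 1}])

```text
clock: 16.67
eef_pos: [0.54, -0.1261, 0.1618]
tcp_rot: [-0.0, 0.988, 0.152, -0.001]
contact_force: [-0.8, -0.4, -5.5]
grip_width: 0.262
```

```bash
python3 - <<'E'
from h import *
go(case(-.01,-.104,.165),17.5)
E
```

```text
t16.7 pos [ 0.54   -0.1261  0.1618] psi 17.45 tilt [-0.002  0.    -1.   ] F [-0.8 -0.4 -5.5] w 23.1
  target [0.5987 0.0928 0.165 ] tool shift mm [ 121.7 -191.3   -3.4] norm 227 az -0.05
```

Call:
move_arm(increments=[{"dx": 0.0174, "dy": -0.0273, "dz": 0, "ax": 0, "ay": 0, "az": 0, "jaw": 1}, {"dx": 0.0174, "dy": -0.0273, "dz": 0, "ax": 0, "ay": 0, "az": 0, "jaw": 1}, {"dx": 0.0174, "dy": -0.0273, "dz": 0, "ax": 0, "ay": 0, "az": 0, "jaw": 1}, {"dx": 0.0174, "dy": -0.0273, "dz": 0, "ax": 0, "ay": 0, "az": 0, "jaw": 1}, {"dx": 0.0174, "dy": -0.0273, "dz": 0, "ax": 0, "ay": 0, "az": 0, "jaw": 1}, {"dx": 0.0174, "dy": -0.0273, "dz": 0, "ax": 0, "ay": 0, "az": 0, "jaw": 1}, {"dx": 0.0174, "dy": -0.0273, "dz": 0, "ax": 0, "ay": 0, "az": 0, "jaw": 1}, {"dx": 0, "dy": 0, "dz": 0, "ax": 0, "ay": 0, "az": 0, "jaw": 1}, {"dx": 0, "dy": 0, "dz": 0, "ax": 0, "ay": 0, "az": 0, "jaw": 1}, {"dx": 0, "dy": 0, "dz": 0, "ax": 0, "ay": 0, "az": 0, "jaw": 1}])

```text
clock: 17.5
eef_pos: [0.5986, 0.092, 0.1606]
tcp_rot: [0.0, 0.988, 0.152, -0.002]
contact_force: [-0.2, -1.1, -5.4]
grip_width: 0.263
```

```bash
python3 - <<'E'
from h import *
go(case(-.01,-.104,.072),17.5)
E
```

```text
t17.5 pos [0.5986 0.092  0.1606] psi 17.48 tilt [-0.004 -0.002 -1.   ] F [-0.2 -1.1 -5.4] w 23.1
  target [0.5987 0.0928 0.072 ] tool shift mm [ 0.8 -0.7 88.6] norm 89 az -0.02
```

Lower; then read height before release.

Call:
move_arm(increments=[{"dx": 0.0005, "dy": -0.0005, "dz": 0.03, "ax": 0, "ay": 0, "az": 0, "jaw": 1}, {"dx": 0, "dy": 0, "dz": 0.03, "ax": 0, "ay": 0, "az": 0, "jaw": 1}, {"dx": 0, "dy": 0, "dz": 0.015, "ax": 0, "ay": 0, "az": 0, "jaw": 1}, {"dx": 0, "dy": 0, "dz": 0.01, "ax": 0, "ay": 0, "az": 0, "jaw": 1}, {"dx": 0, "dy": 0, "dz": 0.004, "ax": 0, "ay": 0, "az": 0, "jaw": 1}, {"dx": 0, "dy": 0, "dz": 0, "ax": 0, "ay": 0, "az": 0, "jaw": 1}, {"dx": 0, "dy": 0, "dz": 0, "ax": 0, "ay": 0, "az": 0, "jaw": 1}, {"dx": 0, "dy": 0, "dz": 0, "ax": 0, "ay": 0, "az": 0, "jaw": 1}])

```text
clock: 18.17
eef_pos: [0.6015, 0.0934, 0.0753]
tcp_rot: [-0.0, 0.988, 0.152, 0.001]
contact_force: [0.2, 0.2, -4.9]
grip_width: 0.261
```

Call:
move_arm(increments=[{"dx": 0, "dy": 0, "dz": 0.003, "ax": 0, "ay": 0, "az": 0, "jaw": 1}, {"dx": 0, "dy": 0, "dz": 0.002, "ax": 0, "ay": 0, "az": 0, "jaw": 1}, {"dx": 0, "dy": 0, "dz": 0, "ax": 0, "ay": 0, "az": 0, "jaw": 1}, {"dx": 0, "dy": 0, "dz": 0, "ax": 0, "ay": 0, "az": 0, "jaw": 1}])

```text
clock: 18.5
eef_pos: [0.6013, 0.094, 0.07]
tcp_rot: [-0.0, 0.988, 0.152, 0.001]
contact_force: [-1.0, 0.8, 1.8]
grip_width: 0.259
```

Call:
move_arm(increments=[{"dx": 0, "dy": 0, "dz": 0, "ax": 0, "ay": 0, "az": 0, "jaw": 0.1}, {"dx": 0, "dy": 0, "dz": 0, "ax": 0, "ay": 0, "az": 0, "jaw": 0.1}, {"dx": 0, "dy": 0, "dz": 0, "ax": 0, "ay": 0, "az": 0, "jaw": 0.1}, {"dx": 0, "dy": 0, "dz": 0, "ax": 0, "ay": 0, "az": 0, "jaw": 0.1}, {"dx": 0, "dy": 0, "dz": -0.03, "ax": 0, "ay": 0, "az": 0, "jaw": 0.1}, {"dx": 0, "dy": 0, "dz": -0.04, "ax": 0, "ay": 0, "az": 0, "jaw": 0.1}, {"dx": 0, "dy": 0, "dz": -0.04, "ax": 0, "ay": 0, "az": 0, "jaw": 0}, {"dx": 0, "dy": 0, "dz": 0, "ax": 0, "ay": 0, "az": 0, "jaw": 0}, {"dx": 0, "dy": 0, "dz": 0, "ax": 0, "ay": 0, "az": 0, "jaw": 0}])

```text
clock: 19.25
eef_pos: [0.6024, 0.0937, 0.1819]
tcp_rot: [-0.0, 0.988, 0.152, 0.003]
contact_force: [0.5, -0.5, -0.4]
grip_width: 0.501
```

```bash
cat >> h.py <<'E'
def knobs(tag,show=True):
    p,d=snap("scene",tag)
    S=cloud("scene",d)
    for n,P in dict(g2=(.442,-.0595),b1=(.636,-.0925),b2=(.447,-.1585)).items():
        dd=np.hypot(S[...,0]-P[0]-.001,S[...,1]-P[1]);m=(dd<.022)&(S[...,2]>.047)&(S[...,2]<.07)
        print(n,m.sum(), S[m].mean(0).round(4) if m.sum() else None, end=" | ")
    print()
E
python3 - <<'E'
from h import *
go([.636,-.0925,.12],17.5)
knobs("5")
crop("scene","5",190,120,440,300,3.2,"c11")
E
```

```text
t19.2 pos [0.6024 0.0937 0.1819] psi 17.44 tilt [ 0.006  0.001 -1.   ] F [ 0.5 -0.5 -0.4] w 44.1
  target [ 0.636  -0.0925  0.12  ] tool shift mm [-24.1 187.7  61.9] norm 199 az -0.06
g2 59 [ 0.4443 -0.0616  0.0566] | b1 77 [ 0.6388 -0.0948  0.0568] | b2 69 [ 0.4502 -0.1601  0.0566] |
```

View pics/c11.png

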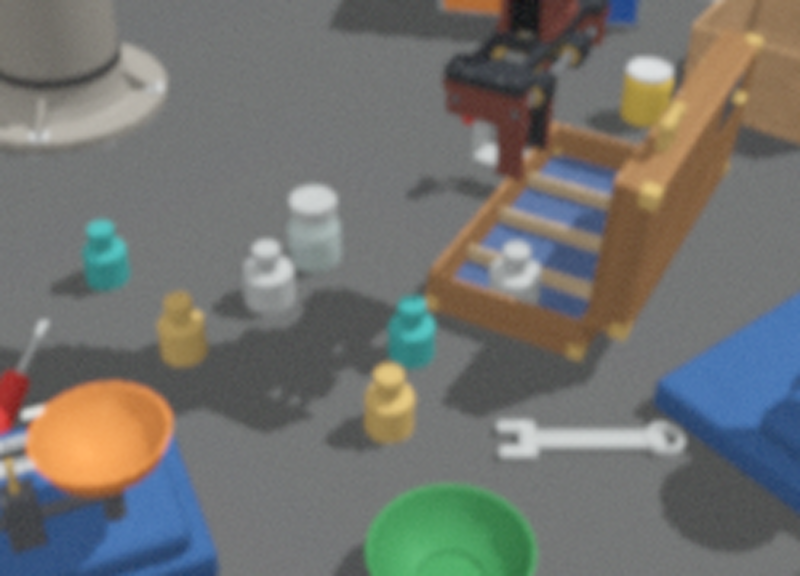

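Call:
move_arm(increments=[{"dx": -0.004, "dy": 0.0313, "dz": 0.01, "ax": 0, "ay": 0, "az": 0, "jaw": 0}, {"dx": -0.004, "dy": 0.0313, "dz": 0.01, "ax": 0, "ay": 0, "az": 0, "jaw": 0}, {"dx": -0.004, "dy": 0.0313, "dz": 0.01, "ax": 0, "ay": 0, "az": 0, "jaw": 0}, {"dx": -0.004, "dy": 0.0313, "dz": 0.01, "ax": 0, "ay": 0, "az": 0, "jaw": 0}, {"dx": -0.004, "dy": 0.0313, "dz": 0.01, "ax": 0, "ay": 0, "az": 0, "jaw": 0}, {"dx": -0.004, "dy": 0.0313, "dz": 0.012, "ax": 0, "ay": 0, "az": 0, "jaw": 0}, {"dx": 0, "dy": 0, "dz": 0, "ax": 0, "ay": 0, "az": 0, "jaw": 0}, {"dx": 0, "dy": 0, "dz": 0, "ax": 0, "ay": 0, "az": 0, "jaw": 0}, {"dx": 0, "dy": 0, "dz": 0, "ax": 0, "ay": 0, "az": 0, "jaw": 0}, {"dx": 0, "dy": 0, "dz": 0, "ax": 0, "ay": 0, "az": 0, "jaw": 0}])

```text
clock: 20.13
eef_pos: [0.6337, -0.0909, 0.1165]
tcp_rot: [-0.001, 0.988, 0.153, -0.0]
contact_force: [-0.2, 0.2, -0.4]
grip_width: 0.504
```

```bash
python3 - <<'E'
from h import *
go([.636,-.0925,.064],17.5)
E
```

```text
t20.1 pos [ 0.6337 -0.0909  0.1165] psi 17.59 tilt [-0.001  0.001 -1.   ] F [-0.2  0.2 -0.4] w 44.4
  target [ 0.636  -0.0925  0.064 ] tool shift mm [ 1.8  2.3 52.5] norm 53 az 0.09
```

Call:
move_arm(increments=[{"dx": 0.0018, "dy": 0.0023, "dz": 0.005, "ax": 0, "ay": 0, "az": 0, "jaw": 0}, {"dx": 0, "dy": 0, "dz": 0.02, "ax": 0, "ay": 0, "az": 0, "jaw": 0}, {"dx": 0, "dy": 0, "dz": 0.018, "ax": 0, "ay": 0, "az": 0, "jaw": 0}, {"dx": 0, "dy": 0, "dz": 0.008, "ax": 0, "ay": 0, "az": 0, "jaw": 0}, {"dx": 0, "dy": 0, "dz": 0, "ax": 0, "ay": 0, "az": 0, "jaw": 0}, {"dx": 0, "dy": 0, "dz": 0, "ax": 0, "ay": 0, "az": 0, "jaw": 1}, {"dx": 0, "dy": 0, "dz": 0, "ax": 0, "ay": 0, "az": 0, "jaw": 1}, {"dx": 0, "dy": 0, "dz": 0, "ax": 0, "ay": 0, "az": 0, "jaw": 1}, {"dx": 0, "dy": 0, "dz": 0, "ax": 0, "ay": 0, "az": 0, "jaw": 1}, {"dx": 0, "dy": 0, "dz": 0, "ax": 0, "ay": 0, "az": 0, "jaw": 1}])

```text
clock: 20.97
eef_pos: [0.6371, -0.0938, 0.0671]
tcp_rot: [-0.0, 0.988, 0.152, 0.001]
contact_force: [-0.5, 3.6, 4.1]
grip_width: 0.263
```

Call:
move_arm(increments=[{"dx": 0, "dy": 0, "dz": -0.03, "ax": 0, "ay": 0, "az": 0, "jaw": 1}, {"dx": 0, "dy": 0, "dz": -0.035, "ax": 0, "ay": 0, "az": 0, "jaw": 1}, {"dx": 0, "dy": 0, "dz": -0.035, "ax": 0, "ay": 0, "az": 0, "jaw": 1}, {"dx": 0, "dy": 0, "dz": -0.01, "ax": 0, "ay": 0, "az": 0, "jaw": 1}, {"dx": 0, "dy": 0, "dz": 0, "ax": 0, "ay": 0, "az": 0, "jaw": 1}, {"dx": 0, "dy": 0, "dz": 0, "ax": 0, "ay": 0, "az": 0, "jaw": 1}])

```text
clock: 21.47
eef_pos: [0.6356, -0.0949, 0.175]
tcp_rot: [0.0, 0.988, 0.152, -0.001]
contact_force: [-0.7, 0.9, -4.3]
grip_width: 0.266
```

```bash
python3 - <<'E'
from h import *
go(case(-.01,-.035,.175),17.5)
E
```

```text
t21.5 pos [ 0.6356 -0.0949  0.175 ] psi 17.44 tilt [-0.001 -0.    -1.   ] F [-0.7  0.9 -4.3] w 23.4
  target [0.578  0.1586 0.175 ] tool shift mm [  21.  -259.1   -0. ] norm 260 az -0.06
```

Call:
move_arm(increments=[{"dx": 0.0026, "dy": -0.0324, "dz": 0, "ax": 0, "ay": 0, "az": 0, "jaw": 1}, {"dx": 0.0026, "dy": -0.0324, "dz": 0, "ax": 0, "ay": 0, "az": 0, "jaw": 1}, {"dx": 0.0026, "dy": -0.0324, "dz": 0, "ax": 0, "ay": 0, "az": 0, "jaw": 1}, {"dx": 0.0026, "dy": -0.0324, "dz": 0, "ax": 0, "ay": 0, "az": 0, "jaw": 1}, {"dx": 0.0026, "dy": -0.0324, "dz": 0, "ax": 0, "ay": 0, "az": 0, "jaw": 1}, {"dx": 0.0026, "dy": -0.0324, "dz": 0, "ax": 0, "ay": 0, "az": 0, "jaw": 1}, {"dx": 0.0026, "dy": -0.0324, "dz": 0, "ax": 0, "ay": 0, "az": 0, "jaw": 1}, {"dx": 0.0026, "dy": -0.0324, "dz": 0, "ax": 0, "ay": 0, "az": 0, "jaw": 1}, {"dx": 0, "dy": 0, "dz": 0, "ax": 0, "ay": 0, "az": 0, "jaw": 1}, {"dx": 0, "dy": 0, "dz": 0, "ax": 0, "ay": 0, "az": 0, "jaw": 1}])

```text
clock: 22.3
eef_pos: [0.5759, 0.1614, 0.1731]
tcp_rot: [-0.0, 0.988, 0.154, -0.002]
contact_force: [-0.2, -1.3, -4.8]
grip_width: 0.264
```

Call:
move_arm(increments=[{"dx": 0, "dy": 0, "dz": 0, "ax": 0, "ay": 0, "az": 0, "jaw": 1}, {"dx": 0, "dy": 0, "dz": 0, "ax": 0, "ay": 0, "az": 0, "jaw": 1}])

```text
clock: 22.47
eef_pos: [0.578, 0.1569, 0.1743]
tcp_rot: [0.001, 0.989, 0.151, -0.001]
contact_force: [0.9, -0.2, -4.1]
grip_width: 0.265
```

```bash
python3 - <<'E'
from h import *
go(case(-.01,-.035,.073),17.5)
E
```

```text
t22.5 pos [0.578  0.1569 0.1743] psi 17.35 tilt [-0.003 -0.002 -1.   ] F [ 0.9 -0.2 -4.1] w 23.3
  target [0.578  0.1586 0.073 ] tool shift mm [  0.8  -1.7 101.3] norm 101 az -0.15
```

Call:
move_arm(increments=[{"dx": 0, "dy": -0.001, "dz": 0.03, "ax": 0, "ay": 0, "az": 0, "jaw": 1}, {"dx": 0, "dy": 0, "dz": 0.03, "ax": 0, "ay": 0, "az": 0, "jaw": 1}, {"dx": 0, "dy": 0, "dz": 0.02, "ax": 0, "ay": 0, "az": 0, "jaw": 1}, {"dx": 0, "dy": 0, "dz": 0.012, "ax": 0, "ay": 0, "az": 0, "jaw": 1}, {"dx": 0, "dy": 0, "dz": 0.005, "ax": 0, "ay": 0, "az": 0, "jaw": 1}, {"dx": 0, "dy": 0, "dz": 0.002, "ax": 0, "ay": 0, "az": 0, "jaw": 1}, {"dx": 0, "dy": 0, "dz": 0, "ax": 0, "ay": 0, "az": 0, "jaw": 1}, {"dx": 0, "dy": 0, "dz": 0, "ax": 0, "ay": 0, "az": 0, "jaw": 1}])

```text
clock: 23.13
eef_pos: [0.5792, 0.16, 0.0783]
tcp_rot: [-0.0, 0.988, 0.152, 0.001]
contact_force: [-0.1, 0.7, -3.8]
grip_width: 0.267
```

Call:
move_arm(increments=[{"dx": 0, "dy": 0, "dz": 0.003, "ax": 0, "ay": 0, "az": 0, "jaw": 1}, {"dx": 0, "dy": 0, "dz": 0.002, "ax": 0, "ay": 0, "az": 0, "jaw": 1}, {"dx": 0, "dy": 0, "dz": 0, "ax": 0, "ay": 0, "az": 0, "jaw": 1}, {"dx": 0, "dy": 0, "dz": 0, "ax": 0, "ay": 0, "az": 0, "jaw": 1}])

```text
clock: 23.47
eef_pos: [0.5789, 0.1605, 0.073]
tcp_rot: [-0.0, 0.988, 0.152, 0.001]
contact_force: [-0.2, 1.6, 1.7]
grip_width: 0.262
```

Down; release, rise, look.

Call:
move_arm(increments=[{"dx": 0, "dy": 0, "dz": 0, "ax": 0, "ay": 0, "az": 0, "jaw": 0.1}, {"dx": 0, "dy": 0, "dz": 0, "ax": 0, "ay": 0, "az": 0, "jaw": 0.1}, {"dx": 0, "dy": 0, "dz": 0, "ax": 0, "ay": 0, "az": 0, "jaw": 0.1}, {"dx": 0, "dy": 0, "dz": 0, "ax": 0, "ay": 0, "az": 0, "jaw": 0.1}, {"dx": 0, "dy": 0, "dz": -0.03, "ax": 0, "ay": 0, "az": 0, "jaw": 0.1}, {"dx": 0, "dy": 0, "dz": -0.04, "ax": 0, "ay": 0, "az": 0, "jaw": 0.1}, {"dx": 0, "dy": 0, "dz": -0.03, "ax": 0, "ay": 0, "az": 0, "jaw": 0}, {"dx": 0, "dy": 0, "dz": 0, "ax": 0, "ay": 0, "az": 0, "jaw": 0}, {"dx": 0, "dy": 0, "dz": 0, "ax": 0, "ay": 0, "az": 0, "jaw": 0}])

```text
clock: 24.22
eef_pos: [0.5794, 0.1602, 0.1741]
tcp_rot: [-0.0, 0.988, 0.152, 0.002]
contact_force: [0.2, 0.3, -0.8]
grip_width: 0.497
```

```bash
python3 - <<'E'
from h import *
go([.442,-.0595,.12],17.5)
knobs("6")
crop("scene","6",190,120,440,300,3.2,"c12")
E
```

```text
t24.2 pos [0.5794 0.1602 0.1741] psi 17.44 tilt [ 0.004  0.001 -1.   ] F [ 0.2  0.3 -0.8] w 43.7
  target [ 0.442  -0.0595  0.12  ] tool shift mm [-197.2  168.4   53.3] norm 265 az -0.06
g2 62 [ 0.4445 -0.0612  0.056 ] | b1 0 None | b2 70 [ 0.4501 -0.1602  0.0565] |
```

View pics/c12.png

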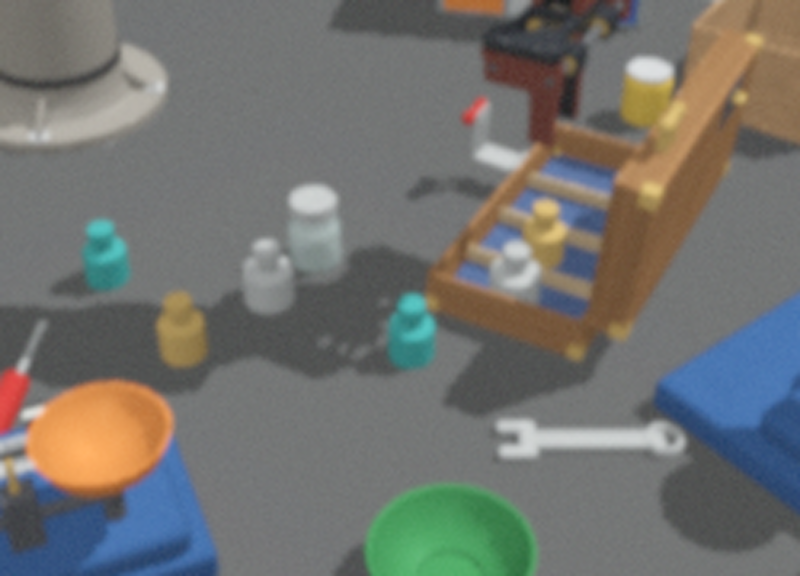

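Call:
move_arm(increments=[{"dx": -0.0247, "dy": 0.021, "dz": 0.004, "ax": 0, "ay": 0, "az": 0, "jaw": 0}, {"dx": -0.0247, "dy": 0.021, "dz": 0.004, "ax": 0, "ay": 0, "az": 0, "jaw": 0}, {"dx": -0.0247, "dy": 0.021, "dz": 0.004, "ax": 0, "ay": 0, "az": 0, "jaw": 0}, {"dx": -0.0247, "dy": 0.021, "dz": 0.004, "ax": 0, "ay": 0, "az": 0, "jaw": 0}, {"dx": -0.0247, "dy": 0.021, "dz": 0.004, "ax": 0, "ay": 0, "az": 0, "jaw": 0}, {"dx": -0.0247, "dy": 0.021, "dz": 0.004, "ax": 0, "ay": 0, "az": 0, "jaw": 0}, {"dx": -0.0247, "dy": 0.021, "dz": 0.004, "ax": 0, "ay": 0, "az": 0, "jaw": 0}, {"dx": -0.0247, "dy": 0.021, "dz": 0.004, "ax": 0, "ay": 0, "az": 0, "jaw": 0}, {"dx": 0, "dy": 0, "dz": 0, "ax": 0, "ay": 0, "az": 0, "jaw": 0}, {"dx": 0, "dy": 0, "dz": 0, "ax": 0, "ay": 0, "az": 0, "jaw": 0}])

```text
clock: 25.1
eef_pos: [0.4379, -0.0612, 0.1386]
tcp_rot: [-0.0, 0.989, 0.15, -0.002]
contact_force: [1.0, 0.5, 0.1]
grip_width: 0.496
```

Call:
move_arm(increments=[{"dx": 0, "dy": 0, "dz": 0, "ax": 0, "ay": 0, "az": 0, "jaw": 0}, {"dx": 0, "dy": 0, "dz": 0, "ax": 0, "ay": 0, "az": 0, "jaw": 0}, {"dx": 0, "dy": 0, "dz": 0, "ax": 0, "ay": 0, "az": 0, "jaw": 0}])

```text
clock: 25.35
eef_pos: [0.4407, -0.0584, 0.1399]
tcp_rot: [-0.0, 0.988, 0.153, 0.0]
contact_force: [0.0, 0.1, -0.8]
grip_width: 0.503
```

```bash
python3 - <<'E'
from h import *
go([.442,-.0595,.065],17.5);knobs("7")
E
```

```text
t25.4 pos [ 0.4407 -0.0584  0.1399] psi 17.59 tilt [ 0.  0. -1.] F [ 0.   0.1 -0.8] w 44.2
  target [ 0.442  -0.0595  0.065 ] tool shift mm [ 0.9  1.5 74.9] norm 75 az 0.09
g2 58 [ 0.4445 -0.0612  0.0568] | b1 0 None | b2 68 [ 0.4505 -0.1602  0.0571] |
```

Call:
move_arm(increments=[{"dx": 0.001, "dy": 0.0015, "dz": 0.025, "ax": 0, "ay": 0, "az": 0, "jaw": 0}, {"dx": 0, "dy": 0, "dz": 0.025, "ax": 0, "ay": 0, "az": 0, "jaw": 0}, {"dx": 0, "dy": 0, "dz": 0.017, "ax": 0, "ay": 0, "az": 0, "jaw": 0}, {"dx": 0, "dy": 0, "dz": 0.007, "ax": 0, "ay": 0, "az": 0, "jaw": 0}, {"dx": 0, "dy": 0, "dz": 0, "ax": 0, "ay": 0, "az": 0, "jaw": 0}, {"dx": 0, "dy": 0, "dz": 0, "ax": 0, "ay": 0, "az": 0, "jaw": 1}, {"dx": 0, "dy": 0, "dz": 0, "ax": 0, "ay": 0, "az": 0, "jaw": 1}, {"dx": 0, "dy": 0, "dz": 0, "ax": 0, "ay": 0, "az": 0, "jaw": 1}, {"dx": 0, "dy": 0, "dz": 0, "ax": 0, "ay": 0, "az": 0, "jaw": 1}, {"dx": 0, "dy": 0, "dz": 0, "ax": 0, "ay": 0, "az": 0, "jaw": 1}])

```text
clock: 26.23
eef_pos: [0.4421, -0.0602, 0.0669]
tcp_rot: [-0.0, 0.988, 0.152, 0.001]
contact_force: [-1.6, 2.8, 5.6]
grip_width: 0.265
```

Call:
move_arm(increments=[{"dx": 0, "dy": 0, "dz": -0.03, "ax": 0, "ay": 0, "az": 0, "jaw": 1}, {"dx": 0, "dy": 0, "dz": -0.035, "ax": 0, "ay": 0, "az": 0, "jaw": 1}, {"dx": 0, "dy": 0, "dz": -0.035, "ax": 0, "ay": 0, "az": 0, "jaw": 1}, {"dx": 0, "dy": 0, "dz": -0.025, "ax": 0, "ay": 0, "az": 0, "jaw": 1}, {"dx": 0, "dy": 0, "dz": 0, "ax": 0, "ay": 0, "az": 0, "jaw": 1}, {"dx": 0, "dy": 0, "dz": 0, "ax": 0, "ay": 0, "az": 0, "jaw": 1}])

```text
clock: 26.73
eef_pos: [0.4416, -0.0612, 0.1916]
tcp_rot: [0.001, 0.988, 0.151, 0.001]
contact_force: [-0.3, 0.5, -5.9]
grip_width: 0.262
```

```bash
python3 - <<'E'
from h import *
go(case(-.01,.035,.19),17.5)
E
```

```text
t26.7 pos [ 0.4416 -0.0612  0.1916] psi 17.43 tilt [ 0.002 -0.001 -1.   ] F [-0.3  0.5 -5.9] w 23.1
  target [0.5569 0.2254 0.19  ] tool shift mm [ 195.8 -238.9    1.7] norm 309 az -0.07
```

Call:
move_arm(increments=[{"dx": 0.0217, "dy": -0.0266, "dz": 0, "ax": 0, "ay": 0, "az": 0, "jaw": 1}, {"dx": 0.0217, "dy": -0.0266, "dz": 0, "ax": 0, "ay": 0, "az": 0, "jaw": 1}, {"dx": 0.0217, "dy": -0.0266, "dz": 0, "ax": 0, "ay": 0, "az": 0, "jaw": 1}, {"dx": 0.0217, "dy": -0.0266, "dz": 0, "ax": 0, "ay": 0, "az": 0, "jaw": 1}, {"dx": 0.0217, "dy": -0.0266, "dz": 0, "ax": 0, "ay": 0, "az": 0, "jaw": 1}, {"dx": 0.0217, "dy": -0.0266, "dz": 0, "ax": 0, "ay": 0, "az": 0, "jaw": 1}, {"dx": 0.0217, "dy": -0.0266, "dz": 0, "ax": 0, "ay": 0, "az": 0, "jaw": 1}, {"dx": 0.0217, "dy": -0.0266, "dz": 0, "ax": 0, "ay": 0, "az": 0, "jaw": 1}, {"dx": 0.0217, "dy": -0.0266, "dz": 0, "ax": 0, "ay": 0, "az": 0, "jaw": 1}, {"dx": 0, "dy": 0, "dz": 0, "ax": 0, "ay": 0, "az": 0, "jaw": 1}])

```text
clock: 27.57
eef_pos: [0.5554, 0.2342, 0.1883]
tcp_rot: [-0.003, 0.988, 0.156, -0.001]
contact_force: [0.3, 2.2, -3.7]
grip_width: 0.267
```

Call:
move_arm(increments=[{"dx": 0, "dy": 0, "dz": 0, "ax": 0, "ay": 0, "az": 0, "jaw": 1}, {"dx": 0, "dy": 0, "dz": 0, "ax": 0, "ay": 0, "az": 0, "jaw": 1}, {"dx": 0, "dy": 0, "dz": 0, "ax": 0, "ay": 0, "az": 0, "jaw": 1}, {"dx": 0, "dy": 0, "dz": 0, "ax": 0, "ay": 0, "az": 0, "jaw": 1}])

```text
clock: 27.9
eef_pos: [0.5555, 0.2243, 0.19]
tcp_rot: [0.001, 0.989, 0.151, -0.001]
contact_force: [0.6, -0.2, -5.4]
grip_width: 0.264
```

```bash
python3 - <<'E'
from h import *
go(case(-.01,.035,.073),17.5);knobs("8")
E
```

```text
t27.9 pos [0.5555 0.2243 0.19  ] psi 17.36 tilt [-0.002 -0.002 -1.   ] F [ 0.6 -0.2 -5.4] w 23.2
  target [0.5569 0.2254 0.073 ] tool shift mm [  2.   -0.7 117. ] norm 117 az -0.14
g2 0 None | b1 0 None | b2 70 [ 0.4502 -0.1603  0.0566] |
```

Call:
move_arm(increments=[{"dx": 0.001, "dy": 0, "dz": 0.03, "ax": 0, "ay": 0, "az": 0, "jaw": 1}, {"dx": 0, "dy": 0, "dz": 0.03, "ax": 0, "ay": 0, "az": 0, "jaw": 1}, {"dx": 0, "dy": 0, "dz": 0.025, "ax": 0, "ay": 0, "az": 0, "jaw": 1}, {"dx": 0, "dy": 0, "dz": 0.015, "ax": 0, "ay": 0, "az": 0, "jaw": 1}, {"dx": 0, "dy": 0, "dz": 0.01, "ax": 0, "ay": 0, "az": 0, "jaw": 1}, {"dx": 0, "dy": 0, "dz": 0.005, "ax": 0, "ay": 0, "az": 0, "jaw": 1}, {"dx": 0, "dy": 0, "dz": 0.003, "ax": 0, "ay": 0, "az": 0, "jaw": 1}, {"dx": 0, "dy": 0, "dz": 0, "ax": 0, "ay": 0, "az": 0, "jaw": 1}, {"dx": 0, "dy": 0, "dz": 0, "ax": 0, "ay": 0, "az": 0, "jaw": 1}])

```text
clock: 28.7
eef_pos: [0.5577, 0.2268, 0.0742]
tcp_rot: [-0.0, 0.988, 0.152, 0.001]
contact_force: [0.1, -0.3, -4.8]
grip_width: 0.261
```

Call:
move_arm(increments=[{"dx": 0, "dy": 0, "dz": 0.002, "ax": 0, "ay": 0, "az": 0, "jaw": 1}, {"dx": 0, "dy": 0, "dz": 0, "ax": 0, "ay": 0, "az": 0, "jaw": 1}, {"dx": 0, "dy": 0, "dz": 0, "ax": 0, "ay": 0, "az": 0, "jaw": 1}])

```text
clock: 28.95
eef_pos: [0.5583, 0.2275, 0.0729]
tcp_rot: [-0.001, 0.988, 0.152, 0.002]
contact_force: [-0.9, 0.8, 6.1]
grip_width: 0.266
```

Call:
move_arm(increments=[{"dx": 0, "dy": 0, "dz": 0, "ax": 0, "ay": 0, "az": 0, "jaw": 0.1}, {"dx": 0, "dy": 0, "dz": 0, "ax": 0, "ay": 0, "az": 0, "jaw": 0.1}, {"dx": 0, "dy": 0, "dz": 0, "ax": 0, "ay": 0, "az": 0, "jaw": 0.1}, {"dx": 0, "dy": 0, "dz": 0, "ax": 0, "ay": 0, "az": 0, "jaw": 0.1}, {"dx": 0, "dy": 0, "dz": -0.03, "ax": 0, "ay": 0, "az": 0, "jaw": 0.1}, {"dx": 0, "dy": 0, "dz": -0.04, "ax": 0, "ay": 0, "az": 0, "jaw": 0.1}, {"dx": 0, "dy": 0, "dz": -0.035, "ax": 0, "ay": 0, "az": 0, "jaw": 0}, {"dx": 0, "dy": 0, "dz": 0, "ax": 0, "ay": 0, "az": 0, "jaw": 0}, {"dx": 0, "dy": 0, "dz": 0, "ax": 0, "ay": 0, "az": 0, "jaw": 0}])

```text
clock: 29.7
eef_pos: [0.5582, 0.227, 0.1783]
tcp_rot: [-0.001, 0.988, 0.152, 0.002]
contact_force: [0.3, 0.4, -0.5]
grip_width: 0.502
```

```bash
python3 - <<'E'
from h import *
go([.447,-.1585,.12],17.5)
knobs("9")
crop("scene","9",190,120,440,300,3.2,"c13")
E
```

```text
t29.7 pos [0.5582 0.227  0.1783] psi 17.44 tilt [ 0.004  0.002 -1.   ] F [ 0.3  0.4 -0.5] w 44.2
  target [ 0.447  -0.1585  0.12  ] tool shift mm [-221.9  334.5   57.1] norm 405 az -0.06
g2 0 None | b1 0 None | b2 69 [ 0.4503 -0.1603  0.0568] |
```

View pics/c13.png

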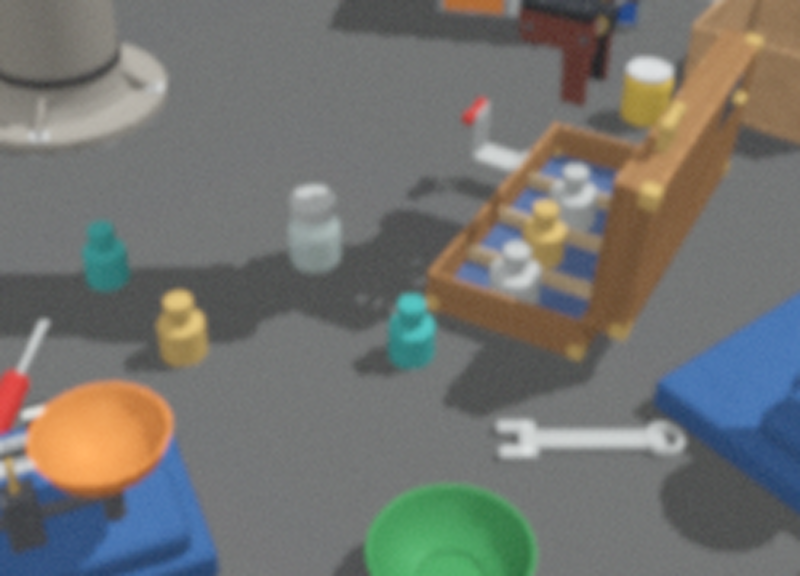

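Call:
move_arm(increments=[{"dx": -0.0185, "dy": 0.0279, "dz": 0.003, "ax": 0, "ay": 0, "az": 0, "jaw": 0}, {"dx": -0.0185, "dy": 0.0279, "dz": 0.003, "ax": 0, "ay": 0, "az": 0, "jaw": 0}, {"dx": -0.0185, "dy": 0.0279, "dz": 0.003, "ax": 0, "ay": 0, "az": 0, "jaw": 0}, {"dx": -0.0185, "dy": 0.0279, "dz": 0.003, "ax": 0, "ay": 0, "az": 0, "jaw": 0}, {"dx": -0.0185, "dy": 0.0279, "dz": 0.003, "ax": 0, "ay": 0, "az": 0, "jaw": 0}, {"dx": -0.0185, "dy": 0.0279, "dz": 0.003, "ax": 0, "ay": 0, "az": 0, "jaw": 0}, {"dx": -0.0185, "dy": 0.0279, "dz": 0.003, "ax": 0, "ay": 0, "az": 0, "jaw": 0}, {"dx": -0.0185, "dy": 0.0279, "dz": 0.003, "ax": 0, "ay": 0, "az": 0, "jaw": 0}, {"dx": -0.0185, "dy": 0.0279, "dz": 0.003, "ax": 0, "ay": 0, "az": 0, "jaw": 0}, {"dx": -0.0185, "dy": 0.0279, "dz": 0.003, "ax": 0, "ay": 0, "az": 0, "jaw": 0}])

```text
clock: 30.58
eef_pos: [0.462, -0.0966, 0.1443]
tcp_rot: [-0.0, 0.988, 0.152, -0.002]
contact_force: [0.3, 0.1, -0.1]
grip_width: 0.496
```

Call:
move_arm(increments=[{"dx": -0.0185, "dy": 0.0279, "dz": 0.01, "ax": 0, "ay": 0, "az": 0, "jaw": 0}, {"dx": -0.0185, "dy": 0.0277, "dz": 0.01, "ax": 0, "ay": 0, "az": 0, "jaw": 0}, {"dx": 0, "dy": 0, "dz": 0, "ax": 0, "ay": 0, "az": 0, "jaw": 0}, {"dx": 0, "dy": 0, "dz": 0, "ax": 0, "ay": 0, "az": 0, "jaw": 0}, {"dx": 0, "dy": 0, "dz": 0, "ax": 0, "ay": 0, "az": 0, "jaw": 0}, {"dx": 0, "dy": 0, "dz": 0, "ax": 0, "ay": 0, "az": 0, "jaw": 0}, {"dx": 0, "dy": 0, "dz": 0, "ax": 0, "ay": 0, "az": 0, "jaw": 0}])

```text
clock: 31.17
eef_pos: [0.446, -0.1578, 0.126]
tcp_rot: [-0.0, 0.988, 0.153, 0.0]
contact_force: [0.8, -0.3, -0.2]
grip_width: 0.496
```

```bash
python3 - <<'E'
from h import *
go([.447,-.1585,.065],17.5);knobs("10")
E
```

```text
t31.2 pos [ 0.446  -0.1578  0.126 ] psi 17.61 tilt [ 0.     0.001 -1.   ] F [ 0.8 -0.3 -0.2] w 43.6
  target [ 0.447  -0.1585  0.065 ] tool shift mm [ 0.7  1.  61. ] norm 61 az 0.11
g2 0 None | b1 0 None | b2 69 [ 0.4503 -0.1601  0.0566] |
```

Call:
move_arm(increments=[{"dx": 0.001, "dy": 0.001, "dz": 0.02, "ax": 0, "ay": 0, "az": 0, "jaw": 0}, {"dx": 0, "dy": 0, "dz": 0.02, "ax": 0, "ay": 0, "az": 0, "jaw": 0}, {"dx": 0, "dy": 0, "dz": 0.014, "ax": 0, "ay": 0, "az": 0, "jaw": 0}, {"dx": 0, "dy": 0, "dz": 0.006, "ax": 0, "ay": 0, "az": 0, "jaw": 0}, {"dx": 0, "dy": 0, "dz": 0, "ax": 0, "ay": 0, "az": 0, "jaw": 0}, {"dx": 0, "dy": 0, "dz": 0, "ax": 0, "ay": 0, "az": 0, "jaw": 1}, {"dx": 0, "dy": 0, "dz": 0, "ax": 0, "ay": 0, "az": 0, "jaw": 1}, {"dx": 0, "dy": 0, "dz": 0, "ax": 0, "ay": 0, "az": 0, "jaw": 1}, {"dx": 0, "dy": 0, "dz": 0, "ax": 0, "ay": 0, "az": 0, "jaw": 1}, {"dx": 0, "dy": 0, "dz": 0, "ax": 0, "ay": 0, "az": 0, "jaw": 1}])

```text
clock: 32.05
eef_pos: [0.4473, -0.1596, 0.0668]
tcp_rot: [0.0, 0.988, 0.152, 0.001]
contact_force: [0.4, 3.2, 5.4]
grip_width: 0.267
```

Call:
move_arm(increments=[{"dx": 0, "dy": 0, "dz": -0.03, "ax": 0, "ay": 0, "az": 0, "jaw": 1}, {"dx": 0, "dy": 0, "dz": -0.035, "ax": 0, "ay": 0, "az": 0, "jaw": 1}, {"dx": 0, "dy": 0, "dz": -0.035, "ax": 0, "ay": 0, "az": 0, "jaw": 1}, {"dx": 0, "dy": 0, "dz": -0.03, "ax": 0, "ay": 0, "az": 0, "jaw": 1}, {"dx": 0, "dy": 0, "dz": 0, "ax": 0, "ay": 0, "az": 0, "jaw": 1}, {"dx": 0, "dy": 0, "dz": 0, "ax": 0, "ay": 0, "az": 0, "jaw": 1}])

```text
clock: 32.55
eef_pos: [0.4472, -0.1604, 0.197]
tcp_rot: [0.001, 0.988, 0.151, 0.001]
contact_force: [-0.3, -0.0, -4.8]
grip_width: 0.264
```

```bash
python3 - <<'E'
from h import *
go(case(-.01,.104,.19),17.5)
E
```

```text
t32.5 pos [ 0.4472 -0.1604  0.197 ] psi 17.43 tilt [ 0.003 -0.001 -1.   ] F [-0.3 -0.  -4.8] w 23.2
  target [0.5362 0.2912 0.19  ] tool shift mm [ 220.1 -404.2    6.8] norm 460 az -0.07
```

Call:
move_arm(increments=[{"dx": 0.0157, "dy": -0.0289, "dz": 0, "ax": 0, "ay": 0, "az": 0, "jaw": 1}, {"dx": 0.0157, "dy": -0.0289, "dz": 0, "ax": 0, "ay": 0, "az": 0, "jaw": 1}, {"dx": 0.0157, "dy": -0.0289, "dz": 0, "ax": 0, "ay": 0, "az": 0, "jaw": 1}, {"dx": 0.0157, "dy": -0.0289, "dz": 0, "ax": 0, "ay": 0, "az": 0, "jaw": 1}, {"dx": 0.0157, "dy": -0.0289, "dz": 0, "ax": 0, "ay": 0, "az": 0, "jaw": 1}, {"dx": 0.0157, "dy": -0.0289, "dz": 0, "ax": 0, "ay": 0, "az": 0, "jaw": 1}, {"dx": 0.0157, "dy": -0.0289, "dz": 0, "ax": 0, "ay": 0, "az": 0, "jaw": 1}, {"dx": 0.0157, "dy": -0.0289, "dz": 0, "ax": 0, "ay": 0, "az": 0, "jaw": 1}, {"dx": 0.0157, "dy": -0.0289, "dz": 0, "ax": 0, "ay": 0, "az": 0, "jaw": 1}, {"dx": 0.0157, "dy": -0.0289, "dz": 0, "ax": 0, "ay": 0, "az": 0, "jaw": 1}])

```text
clock: 33.38
eef_pos: [0.5083, 0.1635, 0.1932]
tcp_rot: [0.0, 0.988, 0.152, -0.002]
contact_force: [1.0, 0.5, -4.0]
grip_width: 0.269
```

Call:
move_arm(increments=[{"dx": 0.0157, "dy": -0.0289, "dz": 0, "ax": 0, "ay": 0, "az": 0, "jaw": 1}, {"dx": 0.0157, "dy": -0.0289, "dz": 0, "ax": 0, "ay": 0, "az": 0, "jaw": 1}, {"dx": 0.0157, "dy": -0.0289, "dz": 0, "ax": 0, "ay": 0, "az": 0, "jaw": 1}, {"dx": 0.0157, "dy": -0.0285, "dz": 0, "ax": 0, "ay": 0, "az": 0, "jaw": 1}, {"dx": 0, "dy": 0, "dz": 0, "ax": 0, "ay": 0, "az": 0, "jaw": 1}, {"dx": 0, "dy": 0, "dz": 0, "ax": 0, "ay": 0, "az": 0, "jaw": 1}, {"dx": 0, "dy": 0, "dz": 0, "ax": 0, "ay": 0, "az": 0, "jaw": 1}, {"dx": 0, "dy": 0, "dz": 0, "ax": 0, "ay": 0, "az": 0, "jaw": 1}, {"dx": 0, "dy": 0, "dz": 0, "ax": 0, "ay": 0, "az": 0, "jaw": 1}, {"dx": 0, "dy": 0, "dz": 0, "ax": 0, "ay": 0, "az": 0, "jaw": 1}])

```text
clock: 34.22
eef_pos: [0.5353, 0.2901, 0.1957]
tcp_rot: [0.0, 0.989, 0.151, -0.0]
contact_force: [-0.2, 0.2, -4.0]
grip_width: 0.263
```

```bash
python3 - <<'E'
from h import *
go(case(-.01,.104,.073),17.5)
E
```

```text
t34.2 pos [0.5353 0.2901 0.1957] psi 17.36 tilt [-0.    -0.001 -1.   ] F [-0.2  0.2 -4. ] w 23.1
  target [0.5362 0.2912 0.073 ] tool shift mm [  1.2  -0.8 122.7] norm 123 az -0.14
```

Call:
move_arm(increments=[{"dx": 0, "dy": 0, "dz": 0.03, "ax": 0, "ay": 0, "az": 0, "jaw": 1}, {"dx": 0, "dy": 0, "dz": 0.03, "ax": 0, "ay": 0, "az": 0, "jaw": 1}, {"dx": 0, "dy": 0, "dz": 0.03, "ax": 0, "ay": 0, "az": 0, "jaw": 1}, {"dx": 0, "dy": 0, "dz": 0.015, "ax": 0, "ay": 0, "az": 0, "jaw": 1}, {"dx": 0, "dy": 0, "dz": 0.01, "ax": 0, "ay": 0, "az": 0, "jaw": 1}, {"dx": 0, "dy": 0, "dz": 0.005, "ax": 0, "ay": 0, "az": 0, "jaw": 1}, {"dx": 0, "dy": 0, "dz": 0.003, "ax": 0, "ay": 0, "az": 0, "jaw": 1}, {"dx": 0, "dy": 0, "dz": 0, "ax": 0, "ay": 0, "az": 0, "jaw": 1}, {"dx": 0, "dy": 0, "dz": 0, "ax": 0, "ay": 0, "az": 0, "jaw": 1}])

```text
clock: 34.97
eef_pos: [0.536, 0.2921, 0.0743]
tcp_rot: [-0.0, 0.988, 0.152, 0.001]
contact_force: [-0.6, 0.1, -4.3]
grip_width: 0.263
```

Call:
move_arm(increments=[{"dx": 0, "dy": 0, "dz": 0.002, "ax": 0, "ay": 0, "az": 0, "jaw": 1}, {"dx": 0, "dy": 0, "dz": 0, "ax": 0, "ay": 0, "az": 0, "jaw": 1}, {"dx": 0, "dy": 0, "dz": 0, "ax": 0, "ay": 0, "az": 0, "jaw": 1}])

```text
clock: 35.22
eef_pos: [0.5364, 0.2926, 0.0728]
tcp_rot: [-0.001, 0.988, 0.152, 0.002]
contact_force: [-1.1, 0.6, 5.6]
grip_width: 0.264
```

Call:
move_arm(increments=[{"dx": 0, "dy": 0, "dz": 0, "ax": 0, "ay": 0, "az": 0, "jaw": 0.1}, {"dx": 0, "dy": 0, "dz": 0, "ax": 0, "ay": 0, "az": 0, "jaw": 0.1}, {"dx": 0, "dy": 0, "dz": 0, "ax": 0, "ay": 0, "az": 0, "jaw": 0.1}, {"dx": 0, "dy": 0, "dz": 0, "ax": 0, "ay": 0, "az": 0, "jaw": 0.1}, {"dx": 0, "dy": 0, "dz": -0.03, "ax": 0, "ay": 0, "az": 0, "jaw": 0.1}, {"dx": 0, "dy": 0, "dz": -0.04, "ax": 0, "ay": 0, "az": 0, "jaw": 0.1}, {"dx": 0, "dy": 0, "dz": -0.04, "ax": 0, "ay": 0, "az": 0, "jaw": 0}, {"dx": -0.02, "dy": 0, "dz": -0.03, "ax": 0, "ay": 0, "az": 0, "jaw": 0}, {"dx": -0.02, "dy": 0, "dz": -0.03, "ax": 0, "ay": 0, "az": 0, "jaw": 0}, {"dx": -0.02, "dy": 0, "dz": -0.03, "ax": 0, "ay": 0, "az": 0, "jaw": 0}])

```text
clock: 36.05
eef_pos: [0.4771, 0.2732, 0.2723]
tcp_rot: [0.0, 0.988, 0.152, -0.0]
contact_force: [-0.1, 0.3, 0.4]
grip_width: 0.498
```

Call:
move_arm(increments=[{"dx": -0.03, "dy": 0, "dz": -0.01, "ax": 0, "ay": 0, "az": 0, "jaw": 0}, {"dx": 0, "dy": 0, "dz": 0, "ax": 0, "ay": 0, "az": 0, "jaw": 0}, {"dx": 0, "dy": 0, "dz": 0, "ax": 0, "ay": 0, "az": 0, "jaw": 0}])

```text
clock: 36.3
eef_pos: [0.4488, 0.2643, 0.282]
tcp_rot: [0.0, 0.988, 0.152, 0.001]
contact_force: [0.6, 0.1, -0.6]
grip_width: 0.498
```

```bash
python3 - <<'E'
from h import *
go(case(.1083,-.075,.29),17.5)
p,d=snap("scene","11");crop("scene","11",190,100,440,280,3.2,"c14")
S=cloud("scene",d)
m=np.zeros(S.shape[:2],bool);
# lid pin search: yellow highest near expected
e=case(.1083,-.075,.2145);print(e,proj("scene",e))
E
```

```text
t36.3 pos [0.4488 0.2643 0.282 ] psi 17.49 tilt [ 0.002  0.    -1.   ] F [ 0.6  0.1 -0.6] w 43.8
  target [0.7028 0.156  0.29  ] tool shift mm [209.8 179.7  -7.5] norm 276 az -0.01
[0.70284048 0.15603767 0.2145    ] [400.30766785 157.72356694]
```

View pics/c14.png

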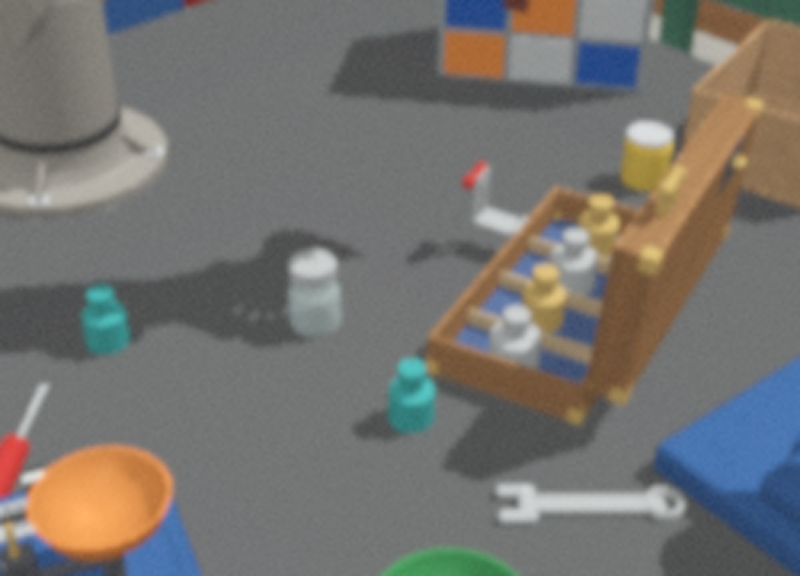

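Call:
move_arm(increments=[{"dx": 0.0262, "dy": 0.0225, "dz": 0, "ax": 0, "ay": 0, "az": 0, "jaw": -0.3}, {"dx": 0.0262, "dy": 0.0225, "dz": -0.001, "ax": 0, "ay": 0, "az": 0, "jaw": -0.3}, {"dx": 0.0262, "dy": 0.0225, "dz": -0.001, "ax": 0, "ay": 0, "az": 0, "jaw": -0.3}, {"dx": 0.0262, "dy": 0.0225, "dz": -0.001, "ax": 0, "ay": 0, "az": 0, "jaw": -0.3}, {"dx": 0.0262, "dy": 0.0225, "dz": -0.001, "ax": 0, "ay": 0, "az": 0, "jaw": -0.3}, {"dx": 0.0262, "dy": 0.0225, "dz": -0.001, "ax": 0, "ay": 0, "az": 0, "jaw": -0.3}, {"dx": 0.0262, "dy": 0.0225, "dz": -0.001, "ax": 0, "ay": 0, "az": 0, "jaw": -0.3}, {"dx": 0.0262, "dy": 0.0225, "dz": -0.001, "ax": 0, "ay": 0, "az": 0, "jaw": -0.3}, {"dx": 0, "dy": 0, "dz": 0, "ax": 0, "ay": 0, "az": 0, "jaw": -0.3}, {"dx": 0, "dy": 0, "dz": 0, "ax": 0, "ay": 0, "az": 0, "jaw": -0.3}])

```text
clock: 37.18
eef_pos: [0.705, 0.1534, 0.2847]
tcp_rot: [0.0, 0.989, 0.15, -0.002]
contact_force: [-0.4, -0.4, -0.5]
grip_width: 0.648
```

Call:
move_arm(increments=[{"dx": 0, "dy": 0, "dz": 0, "ax": 0, "ay": 0, "az": 0, "jaw": -0.3}, {"dx": 0, "dy": 0, "dz": 0, "ax": 0, "ay": 0, "az": 0, "jaw": -0.3}, {"dx": 0, "dy": 0, "dz": 0, "ax": 0, "ay": 0, "az": 0, "jaw": -0.3}, {"dx": 0, "dy": 0, "dz": 0, "ax": 0, "ay": 0, "az": 0, "jaw": -0.3}])

```text
clock: 37.52
eef_pos: [0.7026, 0.1567, 0.2883]
tcp_rot: [-0.0, 0.988, 0.152, 0.0]
contact_force: [-0.1, -0.2, 0.2]
grip_width: 0.649
```

```bash
python3 - <<'E'
from h import *
go([.7036,.1575,.2220],17.5)
E
```

```text
t37.5 pos [0.7026 0.1567 0.2883] psi 17.54 tilt [ 0.  0. -1.] F [-0.1 -0.2  0.2] w 57.1
  target [0.7036 0.1575 0.222 ] tool shift mm [ 1.2 -0.5 66.3] norm 66 az 0.04
```

Call:
move_arm(increments=[{"dx": 0.001, "dy": 0, "dz": 0.025, "ax": 0, "ay": 0, "az": 0, "jaw": -0.3}, {"dx": 0, "dy": 0, "dz": 0.025, "ax": 0, "ay": 0, "az": 0, "jaw": -0.3}, {"dx": 0, "dy": 0, "dz": 0.012, "ax": 0, "ay": 0, "az": 0, "jaw": -0.3}, {"dx": 0, "dy": 0, "dz": 0.004, "ax": 0, "ay": 0, "az": 0, "jaw": -0.3}, {"dx": 0, "dy": 0, "dz": 0, "ax": 0, "ay": 0, "az": 0, "jaw": 0}, {"dx": 0, "dy": 0, "dz": 0, "ax": 0, "ay": 0, "az": 0, "jaw": 1}, {"dx": 0, "dy": 0, "dz": 0, "ax": 0, "ay": 0, "az": 0, "jaw": 1}, {"dx": 0, "dy": 0, "dz": 0, "ax": 0, "ay": 0, "az": 0, "jaw": 1}, {"dx": 0, "dy": 0, "dz": 0, "ax": 0, "ay": 0, "az": 0, "jaw": 1}, {"dx": 0, "dy": 0, "dz": 0, "ax": 0, "ay": 0, "az": 0, "jaw": 1}])

```text
clock: 38.35
eef_pos: [0.7042, 0.1583, 0.2234]
tcp_rot: [-0.001, 0.988, 0.153, 0.001]
contact_force: [-1.8, 5.0, 1.2]
grip_width: 0.453
```

```bash
python3 - <<'E'
from h import *
go([.7036,.1575,.2220],17.5)
E
```

```text
t38.4 pos [0.7042 0.1583 0.2234] psi 17.55 tilt [ 0.001  0.003 -1.   ] F [-1.8  5.   1.2] w 39.9
  target [0.7036 0.1575 0.222 ] tool shift mm [-0.8  0.6  1.4] norm 2 az 0.05
```

Gripped. Reverse arc.

Call:
move_arm(increments=[{"dx": -0.0153, "dy": 0, "dz": -0.0022, "ax": 0, "ay": 0, "az": 0, "jaw": 1}, {"dx": -0.0154, "dy": 0, "dz": -0.0009, "ax": 0, "ay": 0, "az": 0, "jaw": 1}, {"dx": -0.0154, "dy": 0, "dz": 0.0004, "ax": 0, "ay": 0, "az": 0, "jaw": 1}, {"dx": -0.0153, "dy": 0, "dz": 0.0018, "ax": 0, "ay": 0, "az": 0, "jaw": 1}, {"dx": -0.0151, "dy": 0, "dz": 0.0031, "ax": 0, "ay": 0, "az": 0, "jaw": 1}, {"dx": -0.0148, "dy": 0, "dz": 0.0044, "ax": 0, "ay": 0, "az": 0, "jaw": 1}, {"dx": -0.0143, "dy": 0, "dz": 0.0057, "ax": 0, "ay": 0, "az": 0, "jaw": 1}, {"dx": -0.0138, "dy": 0, "dz": 0.0069, "ax": 0, "ay": 0, "az": 0, "jaw": 1}, {"dx": 0, "dy": 0, "dz": 0, "ax": 0, "ay": 0, "az": 0, "jaw": 1}, {"dx": 0, "dy": 0, "dz": 0, "ax": 0, "ay": 0, "az": 0, "jaw": 1}])

```text
clock: 39.18
eef_pos: [0.5889, 0.1218, 0.2035]
tcp_rot: [-0.001, 0.988, 0.152, -0.0]
contact_force: [-3.7, 5.1, 1.4]
grip_width: 0.457
```

```bash
python3 - <<'E'
from h import *
go(case(-.101+.0898,-.075,.0655+.1365),17.5)
E
```

```text
t39.2 pos [0.5889 0.1218 0.2035] psi 17.54 tilt [-0.001  0.001 -1.   ] F [-3.7  5.1  1.4] w 40.2
  target [0.5889 0.1201 0.202 ] tool shift mm [-0.5  1.6  1.5] norm 2 az 0.04
```

Call:
move_arm(increments=[{"dx": -0.0131, "dy": 0, "dz": 0.0081, "ax": 0, "ay": 0, "az": 0, "jaw": 1}, {"dx": -0.0124, "dy": 0, "dz": 0.0092, "ax": 0, "ay": 0, "az": 0, "jaw": 1}, {"dx": -0.0115, "dy": 0, "dz": 0.0103, "ax": 0, "ay": 0, "az": 0, "jaw": 1}, {"dx": -0.0106, "dy": 0, "dz": 0.0112, "ax": 0, "ay": 0, "az": 0, "jaw": 1}, {"dx": -0.0096, "dy": 0, "dz": 0.0121, "ax": 0, "ay": 0, "az": 0, "jaw": 1}, {"dx": -0.0085, "dy": 0, "dz": 0.0129, "ax": 0, "ay": 0, "az": 0, "jaw": 1}, {"dx": -0.0073, "dy": 0, "dz": 0.0136, "ax": 0, "ay": 0, "az": 0, "jaw": 1}, {"dx": -0.0061, "dy": 0, "dz": 0.0142, "ax": 0, "ay": 0, "az": 0, "jaw": 1}, {"dx": 0, "dy": 0, "dz": 0, "ax": 0, "ay": 0, "az": 0, "jaw": 1}, {"dx": 0, "dy": 0, "dz": 0, "ax": 0, "ay": 0, "az": 0, "jaw": 1}])

```text
clock: 40.02
eef_pos: [0.5143, 0.0981, 0.1112]
tcp_rot: [-0.001, 0.988, 0.153, -0.0]
contact_force: [-4.7, 5.4, -2.3]
grip_width: 0.454
```

```bash
python3 - <<'E'
from h import *
go(case(-.101+.0107,-.075,.0655+.0449),17.5)
E
```

```text
t40.0 pos [0.5143 0.0981 0.1112] psi 17.56 tilt [-0.     0.002 -1.   ] F [-4.7  5.4 -2.3] w 40.0
  target [0.5134 0.0963 0.1104] tool shift mm [-1.4  1.5  0.8] norm 2 az 0.06
```

Call:
move_arm(increments=[{"dx": -0.0049, "dy": 0, "dz": 0.0147, "ax": 0, "ay": 0, "az": 0, "jaw": 1}, {"dx": -0.0036, "dy": 0, "dz": 0.015, "ax": 0, "ay": 0, "az": 0, "jaw": 1}, {"dx": -0.0022, "dy": 0, "dz": 0.0125, "ax": 0, "ay": 0, "az": 0, "jaw": 1}, {"dx": 0, "dy": 0, "dz": 0.004, "ax": 0, "ay": 0, "az": 0, "jaw": 1}, {"dx": 0, "dy": 0, "dz": 0.002, "ax": 0, "ay": 0, "az": 0, "jaw": 1}, {"dx": 0, "dy": 0, "dz": 0, "ax": 0, "ay": 0, "az": 0, "jaw": 1}, {"dx": 0, "dy": 0, "dz": 0, "ax": 0, "ay": 0, "az": 0, "jaw": 1}])

```text
clock: 40.6
eef_pos: [0.5051, 0.0952, 0.0651]
tcp_rot: [-0.001, 0.988, 0.153, 0.001]
contact_force: [-7.9, 5.6, 13.9]
grip_width: 0.458
```

Call:
move_arm(increments=[{"dx": 0, "dy": 0, "dz": 0.002, "ax": 0, "ay": 0, "az": 0, "jaw": 1}, {"dx": 0, "dy": 0, "dz": 0.001, "ax": 0, "ay": 0, "az": 0, "jaw": 1}, {"dx": 0, "dy": 0, "dz": 0, "ax": 0, "ay": 0, "az": 0, "jaw": 1}])

```text
clock: 40.85
eef_pos: [0.5062, 0.0956, 0.0634]
tcp_rot: [-0.001, 0.988, 0.153, 0.002]
contact_force: [-10.0, 4.4, 26.7]
grip_width: 0.456
```

Call:
move_arm(increments=[{"dx": 0, "dy": 0, "dz": 0, "ax": 0, "ay": 0, "az": 0, "jaw": -0.3}, {"dx": 0, "dy": 0, "dz": 0, "ax": 0, "ay": 0, "az": 0, "jaw": -0.3}, {"dx": 0, "dy": 0, "dz": 0, "ax": 0, "ay": 0, "az": 0, "jaw": -0.3}, {"dx": 0, "dy": 0, "dz": -0.03, "ax": 0, "ay": 0, "az": 0, "jaw": -0.3}, {"dx": 0, "dy": 0, "dz": -0.04, "ax": 0, "ay": 0, "az": 0, "jaw": -0.3}, {"dx": 0, "dy": 0, "dz": -0.03, "ax": 0, "ay": 0, "az": 0, "jaw": -0.3}, {"dx": 0, "dy": 0, "dz": 0, "ax": 0, "ay": 0, "az": 0, "jaw": -0.3}, {"dx": 0, "dy": 0, "dz": 0, "ax": 0, "ay": 0, "az": 0, "jaw": -0.3}, {"dx": 0, "dy": 0, "dz": 0, "ax": 0, "ay": 0, "az": 0, "jaw": -0.3}])

```text
clock: 41.6
eef_pos: [0.5045, 0.0925, 0.1596]
tcp_rot: [0.0, 0.988, 0.151, -0.0]
contact_force: [-0.0, -0.1, -0.3]
grip_width: 0.65
```

```bash
python3 - <<'E'
from h import *
go([.4299,.2178,.165],17.5)
p,d=snap("scene","12");crop("scene","12",290,120,440,240,5,"c15")
S=cloud("scene",d);A=cloud("scene",np.load("pics/scene0.npy"))
# lid top comparison away from gripper
a=np.deg2rad(17.5)
def loc(Q):
    q=Q-CO; return np.stack([q[...,0]*np.cos(a)+q[...,1]*np.sin(a),-q[...,0]*np.sin(a)+q[...,1]*np.cos(a),Q[...,2]],-1)
for Q in(A,S):
    L=loc(Q)
    for lo,hi in((-.06,-.03),(-.02,.02),(.03,.07)):
        m=(L[...,0]>lo)&(L[...,0]<hi)&(L[...,1]>-.13)&(L[...,1]<.03)&(L[...,2]>.06)&(L[...,2]<.1)
        print(m.sum(),np.median(L[m][:,2]).round(4),end=" ")
    print()
E
```

```text
t41.6 pos [0.5045 0.0925 0.1596] psi 17.41 tilt [-0.    -0.001 -1.   ] F [-0.  -0.1 -0.3] w 57.2
  target [0.4299 0.2178 0.165 ] tool shift mm [ -33.7 -141.9   -5.5] norm 146 az -0.09
320 0.0784 452 0.0783 466 0.0785 
322 0.0785 447 0.0785 470 0.0783
```

View pics/c15.png

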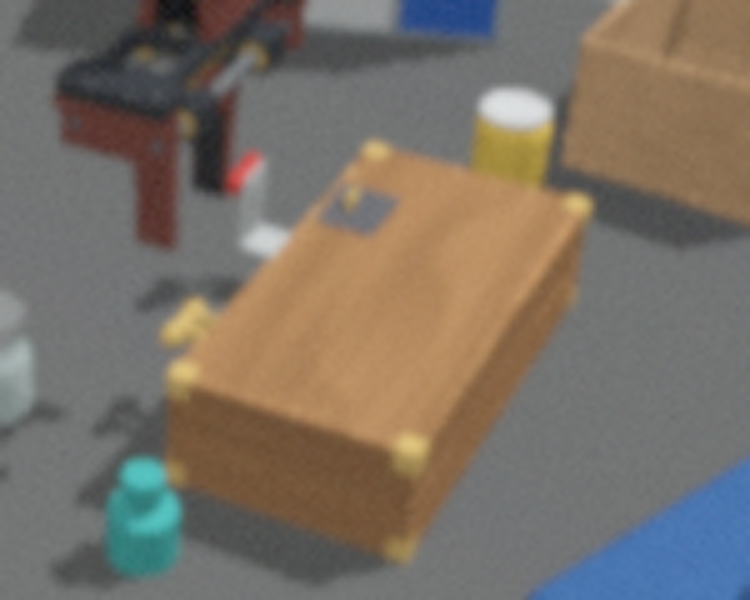

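Call:
move_arm(increments=[{"dx": -0.0067, "dy": -0.0284, "dz": 0, "ax": 0, "ay": 0, "az": 0, "jaw": -0.3}, {"dx": -0.0067, "dy": -0.0284, "dz": 0, "ax": 0, "ay": 0, "az": 0, "jaw": -0.3}, {"dx": -0.0067, "dy": -0.0284, "dz": 0, "ax": 0, "ay": 0, "az": 0, "jaw": -0.3}, {"dx": -0.0067, "dy": -0.0284, "dz": 0, "ax": 0, "ay": 0, "az": 0, "jaw": -0.3}, {"dx": -0.0067, "dy": -0.0284, "dz": 0, "ax": 0, "ay": 0, "az": 0, "jaw": -0.3}, {"dx": 0, "dy": 0, "dz": 0, "ax": 0, "ay": 0, "az": 0, "jaw": -0.3}, {"dx": 0, "dy": 0, "dz": 0, "ax": 0, "ay": 0, "az": 0, "jaw": -0.3}, {"dx": 0, "dy": 0, "dz": 0, "ax": 0, "ay": 0, "az": 0, "jaw": -0.3}, {"dx": 0, "dy": 0, "dz": 0, "ax": 0, "ay": 0, "az": 0, "jaw": -0.3}, {"dx": 0, "dy": 0, "dz": 0, "ax": 0, "ay": 0, "az": 0, "jaw": -0.3}])

```text
clock: 42.48
eef_pos: [0.4306, 0.2174, 0.1596]
tcp_rot: [0.0, 0.989, 0.151, -0.0]
contact_force: [0.6, -1.4, -0.7]
grip_width: 0.651
```

```bash
python3 - <<'E'
from h import *
go([.4299,.2175,.0925],17.5)
E
```

```text
t42.5 pos [0.4306 0.2174 0.1596] psi 17.33 tilt [-0.001 -0.001 -1.   ] F [ 0.6 -1.4 -0.7] w 57.3
  target [0.4299 0.2175 0.0925] tool shift mm [-0.6 -0.4 67.1] norm 67 az -0.17
```

Call:
move_arm(increments=[{"dx": -0.0005, "dy": 0, "dz": 0.025, "ax": 0, "ay": 0, "az": 0, "jaw": -0.3}, {"dx": 0, "dy": 0, "dz": 0.025, "ax": 0, "ay": 0, "az": 0, "jaw": -0.3}, {"dx": 0, "dy": 0, "dz": 0.013, "ax": 0, "ay": 0, "az": 0, "jaw": -0.3}, {"dx": 0, "dy": 0, "dz": 0.004, "ax": 0, "ay": 0, "az": 0, "jaw": -0.3}, {"dx": 0, "dy": 0, "dz": 0, "ax": 0, "ay": 0, "az": 0, "jaw": 0}, {"dx": 0, "dy": 0, "dz": 0, "ax": 0, "ay": 0, "az": 0, "jaw": 1}, {"dx": 0, "dy": 0, "dz": 0, "ax": 0, "ay": 0, "az": 0, "jaw": 1}, {"dx": 0, "dy": 0, "dz": 0, "ax": 0, "ay": 0, "az": 0, "jaw": 1}, {"dx": 0, "dy": 0, "dz": 0, "ax": 0, "ay": 0, "az": 0, "jaw": 1}, {"dx": 0, "dy": 0, "dz": 0, "ax": 0, "ay": 0, "az": 0, "jaw": 1}])

```text
clock: 43.32
eef_pos: [0.4303, 0.2186, 0.0937]
tcp_rot: [-0.0, 0.988, 0.152, 0.001]
contact_force: [0.5, -0.4, -0.2]
grip_width: 0.455
```

Call:
move_arm(increments=[{"dx": 0.0081, "dy": 0, "dz": -0.0087, "ax": 0, "ay": 0, "az": 0, "jaw": 1}, {"dx": 0.0095, "dy": 0, "dz": -0.0072, "ax": 0, "ay": 0, "az": 0, "jaw": 1}, {"dx": 0.0106, "dy": 0, "dz": -0.0054, "ax": 0, "ay": 0, "az": 0, "jaw": 1}, {"dx": 0.0114, "dy": 0, "dz": -0.0035, "ax": 0, "ay": 0, "az": 0, "jaw": 1}, {"dx": 0.0118, "dy": 0, "dz": -0.0015, "ax": 0, "ay": 0, "az": 0, "jaw": 1}, {"dx": 0.0119, "dy": 0, "dz": 0.0006, "ax": 0, "ay": 0, "az": 0, "jaw": 1}, {"dx": 0, "dy": 0, "dz": 0, "ax": 0, "ay": 0, "az": 0, "jaw": 1}, {"dx": 0, "dy": 0, "dz": 0, "ax": 0, "ay": 0, "az": 0, "jaw": 1}])

```text
clock: 43.98
eef_pos: [0.4905, 0.2377, 0.119]
tcp_rot: [-0.0, 0.988, 0.152, 0.001]
contact_force: [2.2, -0.1, 1.6]
grip_width: 0.459
```

```bash
python3 - <<'E'
from h import *
go([.4908,.2375,.119],17.5)
E
```

```text
t44.0 pos [0.4905 0.2377 0.119 ] psi 17.44 tilt [ 0.001  0.001 -1.   ] F [ 2.2 -0.1  1.6] w 40.4
  target [0.4908 0.2375 0.119 ] tool shift mm [ 0.2  0.3 -0. ] norm 0 az -0.06
```

Excellent. Last 30°, pressing slightly past.

Call:
move_arm(increments=[{"dx": 0.0116, "dy": 0, "dz": 0.0027, "ax": 0, "ay": 0, "az": 0, "jaw": 1}, {"dx": 0.011, "dy": 0, "dz": 0.0046, "ax": 0, "ay": 0, "az": 0, "jaw": 1}, {"dx": 0.01, "dy": 0, "dz": 0.0065, "ax": 0, "ay": 0, "az": 0, "jaw": 1}, {"dx": 0.001, "dy": 0, "dz": 0.0015, "ax": 0, "ay": 0, "az": 0, "jaw": 1}, {"dx": 0, "dy": 0, "dz": 0.001, "ax": 0, "ay": 0, "az": 0, "jaw": 1}, {"dx": 0, "dy": 0, "dz": 0, "ax": 0, "ay": 0, "az": 0, "jaw": 1}, {"dx": 0, "dy": 0, "dz": 0, "ax": 0, "ay": 0, "az": 0, "jaw": 1}])

```text
clock: 44.57
eef_pos: [0.5239, 0.2483, 0.1037]
tcp_rot: [-0.0, 0.988, 0.152, 0.002]
contact_force: [-0.6, -2.1, 12.7]
grip_width: 0.451
```

```bash
python3 - <<'E'
from h import *
go([.522,.2473,.1048],17.5)
E
```

```text
t44.6 pos [0.5239 0.2483 0.1037] psi 17.43 tilt [ 0.003  0.001 -1.   ] F [-0.6 -2.1 12.7] w 39.7
  target [0.522  0.2473 0.1048] tool shift mm [-2.1  0.4 -1.1] norm 2 az -0.07
```

At the stop (13 N). Release, rise straight up, move aside and check everything.

Call:
move_arm(increments=[{"dx": 0, "dy": 0, "dz": 0, "ax": 0, "ay": 0, "az": 0, "jaw": -0.3}, {"dx": 0, "dy": 0, "dz": 0, "ax": 0, "ay": 0, "az": 0, "jaw": -0.3}, {"dx": 0, "dy": 0, "dz": 0, "ax": 0, "ay": 0, "az": 0, "jaw": -0.3}, {"dx": 0, "dy": 0, "dz": -0.03, "ax": 0, "ay": 0, "az": 0, "jaw": -0.3}, {"dx": 0, "dy": 0, "dz": -0.04, "ax": 0, "ay": 0, "az": 0, "jaw": -0.3}, {"dx": 0, "dy": 0, "dz": -0.04, "ax": 0, "ay": 0, "az": 0, "jaw": -0.3}, {"dx": -0.01, "dy": -0.035, "dz": -0.01, "ax": 0, "ay": 0, "az": 0, "jaw": -0.3}, {"dx": -0.01, "dy": -0.035, "dz": 0, "ax": 0, "ay": 0, "az": 0, "jaw": -0.3}, {"dx": -0.01, "dy": -0.035, "dz": 0, "ax": 0, "ay": 0, "az": 0, "jaw": -0.3}, {"dx": -0.01, "dy": -0.035, "dz": 0, "ax": 0, "ay": 0, "az": 0, "jaw": -0.3}])

```text
clock: 45.4
eef_pos: [0.4409, 0.3701, 0.2224]
tcp_rot: [-0.0, 0.988, 0.151, 0.0]
contact_force: [0.6, 1.0, -0.7]
grip_width: 0.65
```

Call:
move_arm(increments=[{"dx": -0.015, "dy": -0.03, "dz": 0, "ax": 0, "ay": 0, "az": 0, "jaw": -0.3}, {"dx": -0.015, "dy": -0.03, "dz": 0, "ax": 0, "ay": 0, "az": 0, "jaw": -0.3}, {"dx": -0.015, "dy": -0.03, "dz": 0, "ax": 0, "ay": 0, "az": 0, "jaw": -0.3}, {"dx": -0.015, "dy": -0.03, "dz": 0, "ax": 0, "ay": 0, "az": 0, "jaw": -0.3}, {"dx": 0, "dy": 0, "dz": 0, "ax": 0, "ay": 0, "az": 0, "jaw": -0.3}, {"dx": 0, "dy": 0, "dz": 0, "ax": 0, "ay": 0, "az": 0, "jaw": -0.3}, {"dx": 0, "dy": 0, "dz": 0, "ax": 0, "ay": 0, "az": 0, "jaw": -0.3}])

```text
clock: 45.98
eef_pos: [0.349, 0.465, 0.2217]
tcp_rot: [0.001, 0.988, 0.152, -0.0]
contact_force: [0.5, 0.3, -0.2]
grip_width: 0.649
```

```bash
python3 - <<'E'
from h import *
print(state()["eef_pos"])
p,d=snap("top","5");crop("top","5",180,130,420,310,3.3,"c16")
p,d=snap("scene","13");crop("scene","13",300,120,440,240,5,"c17")
E
```

```text
[0.348962   0.46501509 0.22174832]
```

View pics/top5.png

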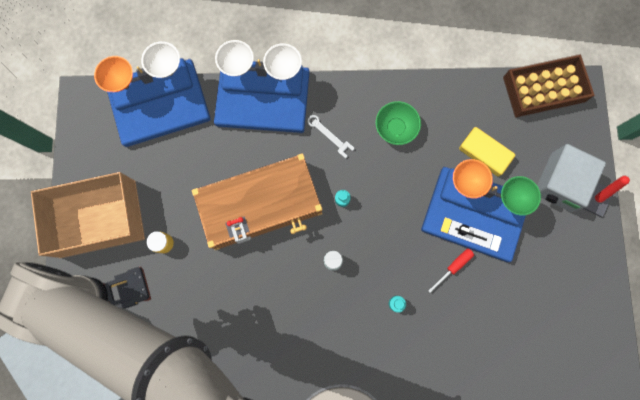

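View pics/c16.png

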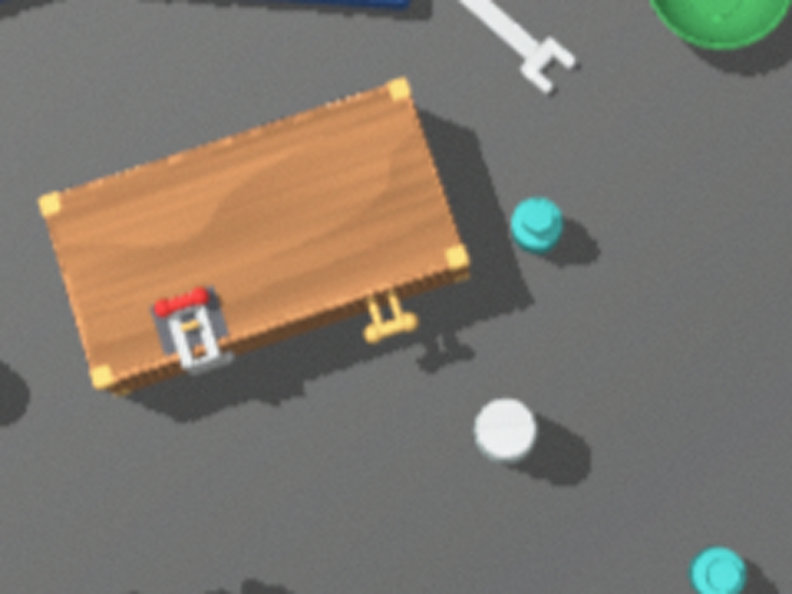

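View pics/c17.png

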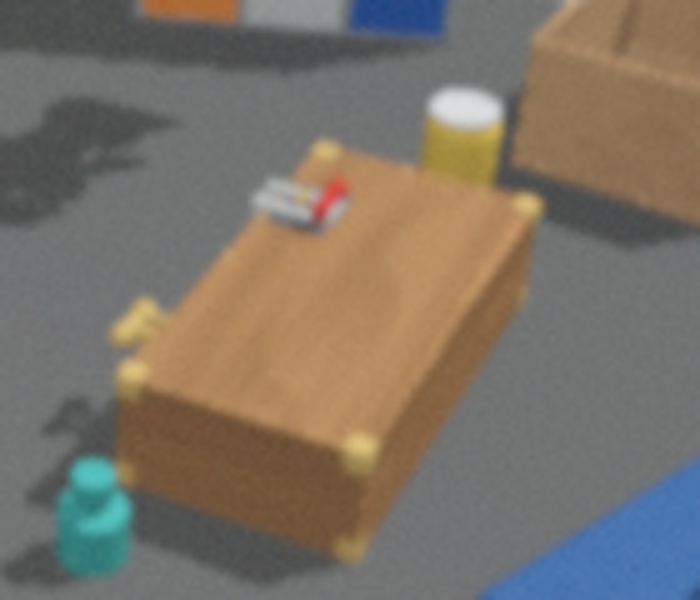

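```bash
python3 - <<'E'
from h import *
p,d=snap("top","6");C=cloud("top",d);v,u=np.mgrid[:400,:640]
w=(abs(u-465)<22)&(abs(v-230)<16)&(C[...,2]>.0625)&(C[...,2]<.075)
print(w.sum(),C[w].mean(0)); print(hand_in())
E
```

```text
70 [ 0.49241628 -0.31780181  0.06790204]
the job is handed in; nothing more can be done
None
```

The job is done and handed in at about 46 s of the 210 s allowed.

- **Transport lock:** I slid the black grip toward the yellow mark until it hit the stop, where the tool read about 14 N. The last picture puts the grip within 2 mm of the computed locked position.
- **Case and weights:** I swung the hasp off, opened the lid to about 95° and stood all four weights (two grey, two brass) one to a bay. The picture before closing showed all four upright.
- **Closing:** The lid top reads the same height as at the start. The hasp lies over the catch as it did at first, and the tool read about 13 N when it seated.
- **Other things:** The look-alikes, jar, tools and other things looked unmoved in the last top view. No weight was seen to be knocked aside, and no check failed.

The lock grip travelled about 46 mm by camera and 48 mm by the tool, not the full 50 mm. It seems to have started about 5 mm past the free position, so I take this to be the true end stop.

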